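# Put the magnifier lens away on its peg

## Robot

A 6-joint arm with a two-finger parallel gripper is mounted at the origin on the work surface. World frame = base frame: x ahead of the robot, y to its left, z up, the work surface at z = 0. Lengths are in m, angles in rad, forces in N, time in s.
With the tool pointing down it reaches from about 0.325 to 0.75 m from the base axis. Payload 7.6 kg.
Tool frame: the origin (TCP) lies on the centre line of the jaws, within the pads' length; the fingertips stand 14 mm ahead of it and the grasp point (between the pads) lies 5 mm behind it; z points along the fingers, y is the direction in which the jaws open and shut (so a half turn about z gives the same grasp; the last joint's range is limited). The gripper opens to 85 mm and grips with 20 to 120 N. Pads are 22 mm wide; open, the fingers measure 114 mm over their backs; the gripper's body (76 mm by 85 mm) begins 54 mm behind the grasp point. The pads swing forward as they close: fully open they stand 13 mm farther back than shut.
Start: joints at [-1.299, 0.052, 1.401, -0, 1.689, -0.07], TCP at [0.176, -0.495, 0.245] pointing down, gripper open.
Joint ranges: [-2.9, 2.9], [-0.91, 2.17], [0.12, 2.37], [-1.06, 4.2], [0.26, 2.73], [-2.93, 2.93]. Speed limits (rad/s): [2.57, 2.57, 3.01, 3.14, 3.14, 3.14].

## Interface

Orientations are given as a unit quaternion [x, y, z, w].
In Python, from bench import * gives the robot as it stands.
- The arm moves only by the tool jog_arm, never from a script. Its argument "rows" is a list of rows, each a list of 7 numbers: the shift along the tool's x, y, z in units of 30 mm (1.0 is 30 mm), then the turn, a rotation vector about the tool's x, y, z in units of 6 degrees (1.0 is 6 degrees), then the closure in counts, from 0 (fully open) to 255 (shut). In form: [[x, y, z, rx, ry, rz, claw], ...]. A call has 1 to 12 rows; each row is the pose to reach, as a shift and turn from the pose commanded when the call began, along the tool's axes at that moment; what a row does not reach only later rows make up. A row lasts 1/8 s, in which the tool goes at most 62.5 mm and 10.7 degrees, less where a joint would pass 70% of its speed; a pose out of reach is approached as far as the arm can. A call with a gripper value outside its range is refused whole. The fingers move at their own pace and stop on an object; the grip force is fixed at half the most. Time passes only in rows, so rows that repeat a pose let the fingers close. It gives the time, the measured TCP pose, the force and the opening at its end, in the units of the state.
- observe(): the state, without advancing time (a new reading comes with each control period).
- get_image(name): name is "scene" or "side" or "wrist"; returns the picture (384x512x3 uint8, blue, green, red); there is no depth.
- camera_model(name): a dict with "camera_matrix" (3x3 intrinsics, pixels), "k1" (the pictures are not rectified: a ray, as slopes to the right and down, at radius r is drawn at 1 + k1 r^2 times it, then the intrinsics apply), "pose" (4x4, takes a point from camera to world coordinates); the wrist camera has in their place "tool_from_camera" (4x4, takes a point from camera to tool coordinates, whose origin is the TCP and whose axes are the flange's). Camera axes: x right, y down, z forward; pixel columns grow to the right and rows downward; lengths in m; the calibration is good to about 2 mm. A picture is of the moment at which its call begins: read the wrist's pose just before it. camera_model takes no time and is no camera call.
- sign_off(): hands the job in, once; it reports no verdict.
The state is a dict: "time_s": time; "qpos": joint angles; "qvel": joint speeds; "joint_torque": joint torques, N m; "position": TCP position; "eef_rot": TCP orientation; "ft_force": force on the tool from outside, world axes, zero at the start; "ft_torque": the same for the moment, N m; "width": opening from 0.0 (shut) to 1.0 (fully open).
Only numpy, scipy, OpenCV 4.12 (cv2) and the standard library are available. Lean on these libraries where they do the work, as an engineer would, in place of code of your own. Each camera call takes 0.05 s, during which the arm holds its last target.

## Task

Put the magnifier lens away: slide its brass sleeve squarely up the leaning bar and off the open end (the thumbscrew is already slack), then slip the sleeve upright over the empty peg and guide it down until it sits fully home on the wooden foot; do not let it drop, and let go. Keep fingers off the glass, and leave the spare lens, bottle, dish and tweezers where they are.

Things in the scene. Friction and masses are not known exactly. Their poses are not given: they have to be found in the camera images.
- lens_sleeve (a point): Centre of the square brass sleeve of the loose lens to put away (145 g): outside 20 x 20, 44 mm long, bore 14 x 14 right through. z runs along the bore, at the start up the bar; +y points to the lens, joined by a neck 7 mm thick at mid-length. The +x and -x faces are plain, for gripping. It rests loosely on the bar's stop; the square bar keeps it from turning.
- lens_glass: Centre of the glass disc (55 mm across, 8 mm thick) of the lens to put away, in a brass rim 60 mm across and 9 mm thick, 64 mm from the sleeve's centre along its +y, square to the bore. Keep fingers off the glass.
- lens_screw (a point): Outer end of the sleeve's small thumbscrew (12 mm across), already slack, which stands 13 mm out of the sleeve's -y face at mid-length. Nothing need be done to it.
- bar_tip (a point): Centre of the open upper end of the stand's square bar (11 x 11 mm), which nothing closes. z points up along the bar, leaning 40 degrees from vertical, roughly to the robot's left (+y); x is the sleeve's x. The lower end is fixed in the stand, screwed to the desk. At the start the sleeve's top is 10 mm, the stop under the sleeve 54 mm below this point along the bar.
- free_peg_seat (a point): Empty peg foot, fixed: a turned wooden disc 68 mm across, 18 mm high, with an upright round steel peg 11.6 mm thick standing 42 mm out of its middle, the last 8 mm tapering to 4 mm. The point is on the peg's axis at the disc's top, where a sleeve fully home rests (sleeve centre then 22 mm above it).
- spare_peg_seat (a point): The same point on the other, equal peg foot (also fixed), which already carries the small spare lens; the two feet may stand either way round.
- spare_sleeve (a point): Centre of the sleeve of the small spare lens (same square sleeve, rim only 42 mm across, centred 50 mm along +y) standing on its peg. Leave it alone.
- bottle: Squat cobalt glass bottle with a cork, 62 mm across, 76 mm high with the cork, loose; origin at the centre of its underside. Bystander.
- dish: Cream enamel kidney dish, 170 x 80 mm outline (about 95 mm over the bend), 32 mm high, empty and loose; origin near its middle on the underside, x along its length. Bystander.
- tweezers: Stainless tweezers 130 mm long, 8 mm high, lying loose on the desk, tips to +x; origin near the middle. Bystander.
- clamp: Chrome screw bench clamp, 170 x 60 mm, holding a black slide box upright (about 88 x 38 mm, top 117 mm above the desk), fixed; origin under the middle. Bystander.
Not all that is in view belongs to the job. Leave any orange, pink or red look-alike of the part that bears lens_sleeve alone.

How it is judged:
By the outcome, as a careful person would: the job done as asked, in the order asked, and still so for the second after the job is handed in, with the robot touching nothing.
It also fails if it takes over 43 s, if anything falls off the work surface, if the arm or the gripper's body presses on something with over 40 N, if the wrist force passes 120 N, or if a joint passes its speed limit or range.

## Working session

There is one attempt and no reset: what is moved stays moved. The work goes in short steps, Python scripts to look and compute and a tool call to move; the robot and the scene stay as the last step left them, time stands still between calls to the robot, and variables do not carry over. Pictures are saved under pics/ and viewed, and the job is handed in when it is done.

Besides the shell and the picture viewer there is one more tool, called after ">>>" by a JSON object that holds its "op" and its "data", one argument or row to a line. jog_arm: Moves the arm, as the interface text tells. Its arguments: {"type":"object","properties":{"rows":{"type":"array"}},"required":["rows"]}

```bash
ls; mkdir -p pics
python3 - <<'E'
from bench import *
import cv2
print(observe())
for n in ["scene","side","wrist"]:
    im=get_image(n); cv2.imwrite(f"pics/{n}0.png",im); 
    m=camera_model(n); print(n,m)
E
```

```text
pics
{'time_s': 0.0, 'qpos': array([-1.29928669e+00,  5.28226425e-02,  1.40172752e+00,  2.64152661e-05,
        1.68857209e+00, -7.03537590e-02]), 'qvel': array([ 0.0021012 ,  0.00088023, -0.00088408,  0.00109299, -0.00128772,
        0.00122755]), 'joint_torque': array([ 2.17224169e-04, -3.81672013e+01, -3.60183764e+01, -6.18110107e-06,
        6.13129712e-03, -2.03902772e-06]), 'position': array([ 0.17593125, -0.49435599,  0.24447838]), 'eef_rot': array([ 9.85426162e-01,  1.70102013e-01, -6.37412633e-05, -7.62251107e-04]), 'ft_force': array([-0.07271122,  0.10109191, -0.0998515 ]), 'ft_torque': array([-0.03760736,  0.04327273, -0.0088277 ]), 'width': 1.0003442894210435}
scene {'camera_matrix': array([[499.49845025,   0.        , 256.03954233],
       [  0.        , 499.49845025, 195.70560781],
       [  0.        ,   0.        ,   1.        ]]), 'k1': 0.05582719949298169, 'pose': array([[ 0.86399375,  0.30672435, -0.39929308,  1.00677527],
       [ 0.50326545, -0.55041434,  0.66615909, -0.81797818],
       [-0.01544942, -0.77650771, -0.62991832,  0.86840645],
       [ 0.        ,  
[... 367 characters left out ...]
907425],
       [ 0.02007891, -0.84407705, -0.53584584,  0.72695722],
       [ 0.        ,  0.        ,  0.        ,  1.        ]])}
wrist {'camera_matrix': array([[321.89592849,   0.        , 259.97791798],
       [  0.        , 321.89592849, 191.59336038],
       [  0.        ,   0.        ,   1.        ]]), 'k1': -0.0746273052393189, 'tool_from_camera': array([[ 7.63557736e-04, -9.65180649e-01, -2.61583125e-01,
         6.64791853e-02],
       [ 9.99998742e-01,  1.10068815e-03, -1.14229894e-03,
        -6.93524345e-05],
       [ 1.39044628e-03, -2.61581924e-01,  9.65180275e-01,
        -1.29914352e-01],
       [ 0.00000000e+00,  0.00000000e+00,  0.00000000e+00,
         1.00000000e+00]])}
```

View pics/scene0.png

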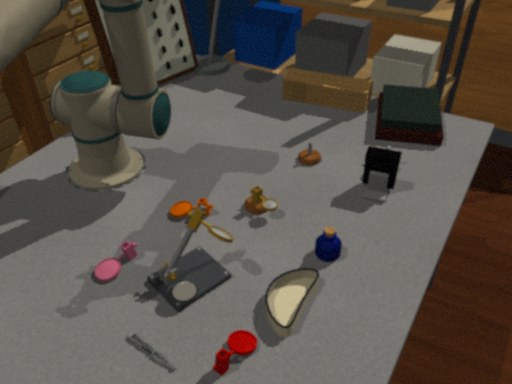

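View pics/side0.png

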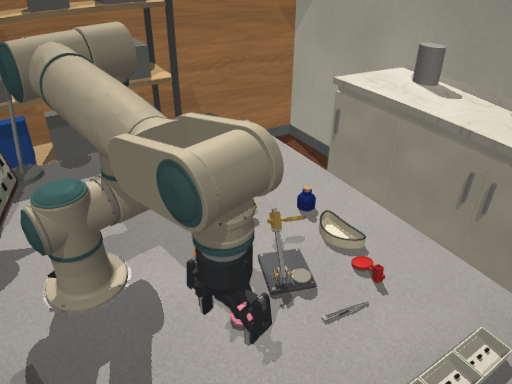

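View pics/wrist0.png

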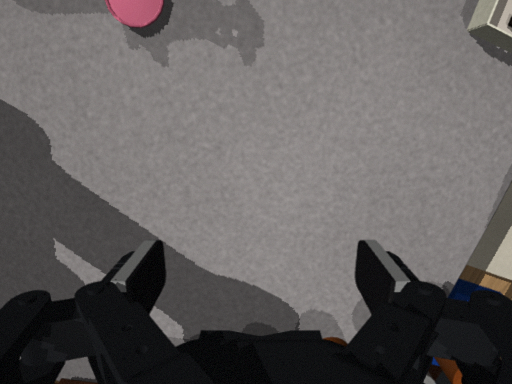

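Run:
```python
import cv2
a=cv2.imread("pics/scene0.png")[180:310,140:280]; b=cv2.imread("pics/side0.png")[180:310,230:330]
c=cv2.imread("pics/scene0.png")[140:220,235:335]
cv2.imwrite("pics/c1.png",cv2.resize(a,None,fx=4.5,fy=4.5,interpolation=cv2.INTER_CUBIC))
cv2.imwrite("pics/c2.png",cv2.resize(b,None,fx=4.5,fy=4.5,interpolation=cv2.INTER_CUBIC))
cv2.imwrite("pics/c3.png",cv2.resize(c,None,fx=6,fy=6,interpolation=cv2.INTER_CUBIC))
```

```text
(no output)
```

View pics/c1.png

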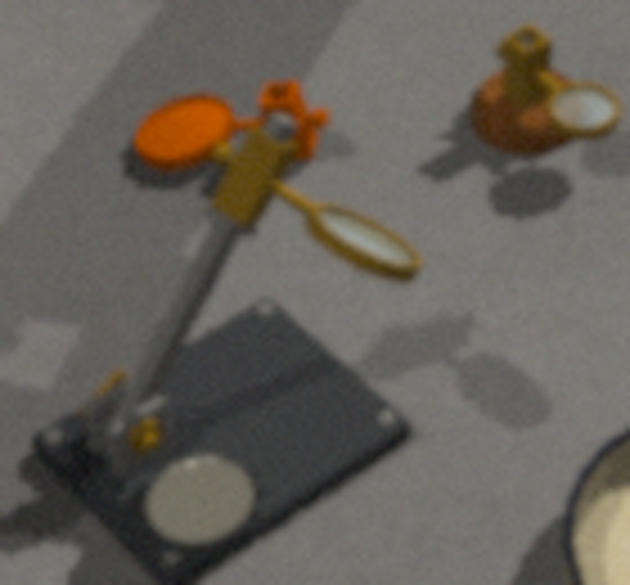

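View pics/c2.png

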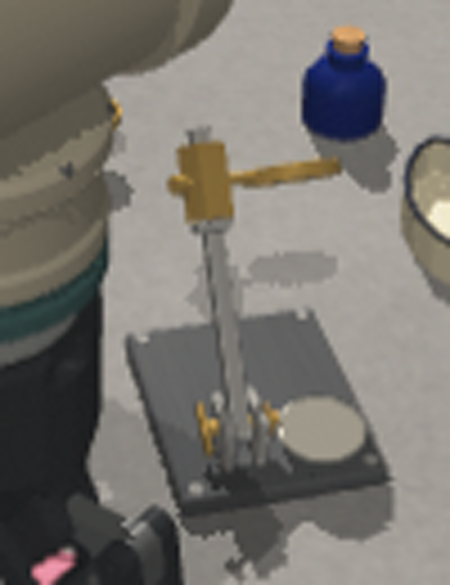

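View pics/c3.png

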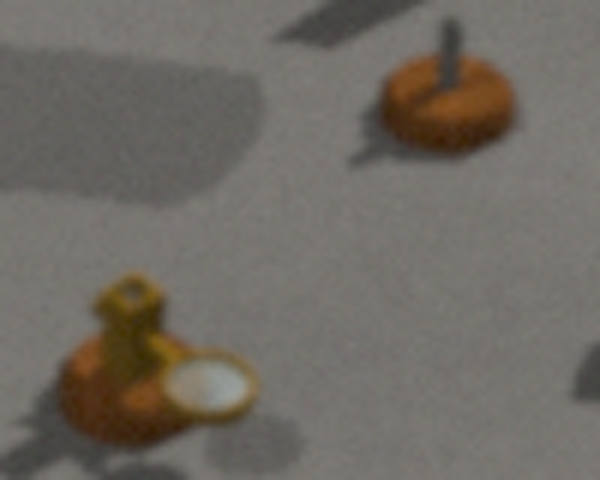

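```bash
cat > h.py <<'E'
import numpy as np, cv2
from scipy.spatial.transform import Rotation as R
def ray(m,uv,T=None):
    K=m["camera_matrix"];k=m["k1"]
    d=np.array([(uv[0]-K[0,2])/K[0,0],(uv[1]-K[1,2])/K[1,1]]);u=d.copy()
    for _ in range(20): u=d/(1+k*(u@u))
    P=m["pose"] if T is None else T
    v=P[:3,:3]@np.array([u[0],u[1],1]);return P[:3,3],v/np.linalg.norm(v)
def proj(m,p,T=None):
    P=m["pose"] if T is None else T
    c=P[:3,:3].T@(np.asarray(p)-P[:3,3]);u=c[:2]/c[2];u=u*(1+m["k1"]*(u@u))
    K=m["camera_matrix"];return np.array([K[0,0]*u[0]+K[0,2],K[1,1]*u[1]+K[1,2]])
def tri(rs):
    A=sum(np.eye(3)-np.outer(d,d) for o,d in rs);b=sum((np.eye(3)-np.outer(d,d))@o for o,d in rs)
    p=np.linalg.solve(A,b);return p,[np.linalg.norm((np.eye(3)-np.outer(d,d))@(p-o))*1e3 for o,d in rs]
def plane(r,z): o,d=r;return o+d*(z-o[2])/d[2]
def wristT(s,m):
    T=np.eye(4);T[:3,:3]=R.from_quat(s["eef_rot"]).as_matrix();T[:3,3]=s["position"];return T@m["tool_from_camera"]
E
python3 - <<'E'
from bench import *; from h import *
s=camera_model("scene");d=camera_model("side")
pts={"tip":((282,122),(200,133)),"sleeve":((250,178),(206,182)),"base":((125,450),(232,455)),"lensend":((418,265),(340,166)),"screw":((218,152),(171,185))}
for k,(a,b) in pts.items():
    a=(140+a[0]/4.5,180+a[1]/4.5);b=(230+b[0]/4.5,180+b[1]/4.5)
    print(k,*[np.round(x,4) for x in tri([ray(s,a),ray(d,b)])])
print("peg disc top", plane(ray(s,(235+448/6,140+93/6)),.018), "pegtip",plane(ray(s,(235+451/6,140+20/6)),.06))
print("spare sleeve top",plane(ray(s,(235+133/6,140+288/6)),.062),"disc",plane(ray(s,(235+127/6,140+388/6)),.018),"spare lens",plane(ray(s,(235+208/6,140+385/6)),.04))
print("orange ",plane(ray(s,(140+282/4.5,180+92/4.5)),.02),plane(ray(s,(140+185/4.5,180+130/4.5)),.01))
for n,p,z in (("bottle",(328,258),0),("dish",(290,300),0),("tweez",(150,352),0),("clamp",(379,188),0),("clamptop",(383,150),.117)): print(n,plane(ray(s,p),z))
E
```

```text
tip [ 0.4794 -0.1662  0.1636] [1.9696 1.9696]
sleeve [ 0.4725 -0.1858  0.1416] [0.3761 0.3761]
base [ 0.441  -0.2693  0.0104] [0.2976 0.2976]
lensend [ 0.5676 -0.1871  0.1237] [4.4374 4.4374]
screw [ 0.4507 -0.1818  0.1455] [0.8136 0.8136]
peg disc top [0.51175904 0.32418828 0.018     ] pegtip [0.51036085 0.3253613  0.06      ]
spare sleeve top [0.48209979 0.06386727 0.062     ] disc [0.48694359 0.04901792 0.018     ] spare lens [0.52977233 0.04528075 0.04      ]
orange  [ 0.35455619 -0.00752003  0.02      ] [ 0.31715073 -0.05469744  0.01      ]
bottle [ 0.72449413 -0.01960754  0.        ]
dish [ 0.70348807 -0.17635158  0.        ]
tweez [ 0.52034712 -0.42841016  0.        ]
clamp [0.73856394 0.29669277 0.        ]
clamptop [0.72850035 0.30797059 0.117     ]
```

```bash
cat >> h.py <<'E'
def frame(az,phi,tilt=40):
    a=np.radians(az);t=np.radians(tilt);p=np.radians(phi)
    z=np.array([np.sin(t)*np.cos(a),np.sin(t)*np.sin(a),np.cos(t)])
    h=np.array([np.sin(a),-np.cos(a),0]);y=np.cos(p)*h+np.sin(p)*np.cross(z,h)
    return np.column_stack([np.cross(y,z),y,z])   # sleeve axes
def toolR(S): # tool x=sleeve y, tool y=sleeve x, tool z=-sleeve z
    return np.column_stack([S[:,1],S[:,0],-S[:,2]])
def jog(s,p,Rt):
    R0=R.from_quat(s["eef_rot"]).as_matrix()
    return np.round(np.r_[R0.T@(np.asarray(p)-s["position"])/.03, np.degrees(R.from_matrix(R0.T@Rt).as_rotvec())/6],3)
E
python3 - <<'E'
from bench import *; from h import *
s=observe();S=frame(71,12);print(S)
tip=np.array([.479,-.166,.164])
print(jog(s,tip+.13*S[:,2],toolR(S)))
E
```

```text
[[-0.04736533  0.97670983  0.20927118]
 [-0.77617078 -0.16786135  0.60776763]
 [ 0.62874116 -0.13364306  0.76604444]]
[14.925 -9.106 -0.619 -6.091 -2.872  4.25 ]
```

>>> {"op": "jog_arm", "data": {
  "rows": [
    [0.5, -0.3, -1.3, 0, 0, 0, 0],
    [2, -1.2, -1.6, -0.6, -0.3, 0.4, 0],
    [3.6, -2.2, -1.6, -1.2, -0.6, 0.8, 0],
    [5.2, -3.2, -1.6, -1.9, -0.9, 1.3, 0],
    [6.8, -4.2, -1.6, -2.6, -1.2, 1.8, 0],
    [8.4, -5.2, -1.5, -3.3, -1.6, 2.3, 0],
    [10, -6.2, -1.4, -4, -1.9, 2.8, 0],
    [11.5, -7.1, -1.2, -4.7, -2.2, 3.3, 0],
    [13, -8, -1, -5.4, -2.5, 3.8, 0],
    [14.2, -8.7, -0.8, -5.8, -2.8, 4.1, 0],
    [14.9, -9.1, -0.6, -6.1, -2.9, 4.25, 0],
    [14.9, -9.1, -0.6, -6.1, -2.9, 4.25, 0]
  ]
}}

```text
time_s: 1.65
position: [0.5061, -0.0862, 0.2614]
eef_rot: [0.937, -0.056, -0.094, 0.331]
ft_force: [-0.9, -0.4, 0.5]
width: 1.005
```

Run:
```python
from bench import *; from h import *
import pickle
s=observe();print(s["time_s"],s["position"],s["qpos"],s["ft_force"])
ims={n:get_image(n) for n in ["wrist","scene","side"]}
pickle.dump((s,ims),open("o1.pkl","wb"))
for n in ims: cv2.imwrite(f"pics/{n}1.png",ims[n])
cv2.imwrite("pics/w1b.png",cv2.resize(ims["wrist"],None,fx=1.5,fy=1.5,interpolation=cv2.INTER_CUBIC))
print(jog(s,np.array([.479,-.166,.164])+.13*frame(71,12)[:,2],toolR(frame(71,12))))
```

```text
1.65 [ 0.50612852 -0.08623254  0.26143492] [ 0.06958692  0.1909077   1.34351401 -0.66734413  1.85687263  1.64702094] [-0.92984282 -0.41376108  0.47239617]
[-0.003  0.065 -0.04   0.035  0.032  0.042]
```

View pics/w1b.png

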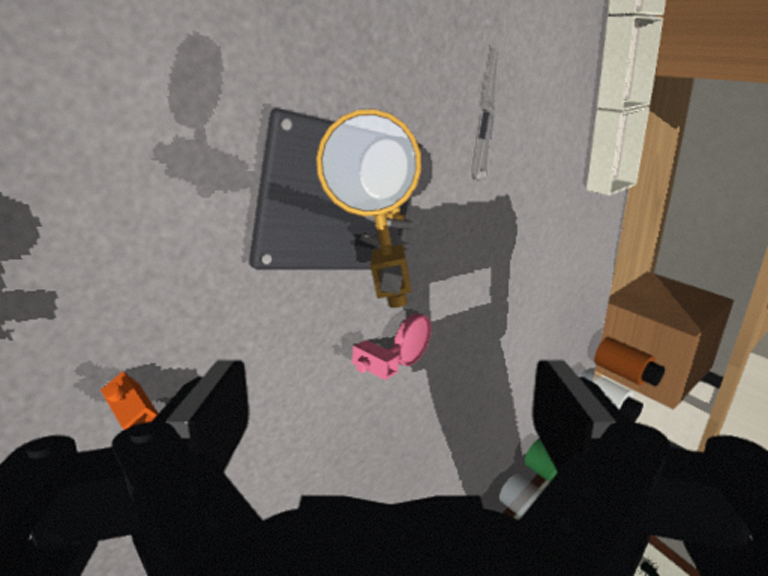

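View pics/side1.png

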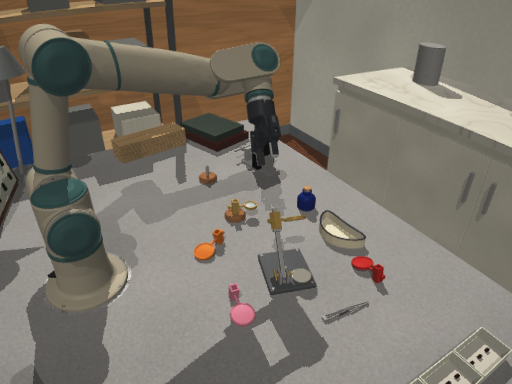

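View pics/scene1.png

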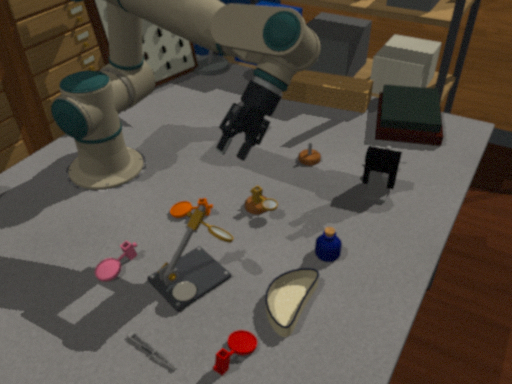

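Run:
```python
import pickle,cv2
s,im=pickle.load(open("o1.pkl","rb"))
cv2.imwrite("pics/d1.png",cv2.resize(im["wrist"][65:215,195:325],None,fx=4,fy=4,interpolation=cv2.INTER_CUBIC))
cv2.imwrite("pics/d2.png",cv2.resize(im["side"][200:250,255:320],None,fx=10,fy=10,interpolation=cv2.INTER_CUBIC))
cv2.imwrite("pics/d3.png",cv2.resize(im["scene"][192:250,175:240],None,fx=10,fy=10,interpolation=cv2.INTER_CUBIC))
```

```text
(no output)
```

View pics/d1.png

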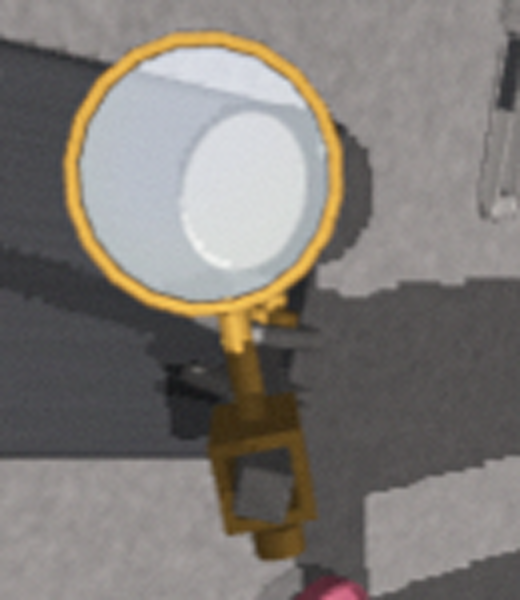

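View pics/d2.png

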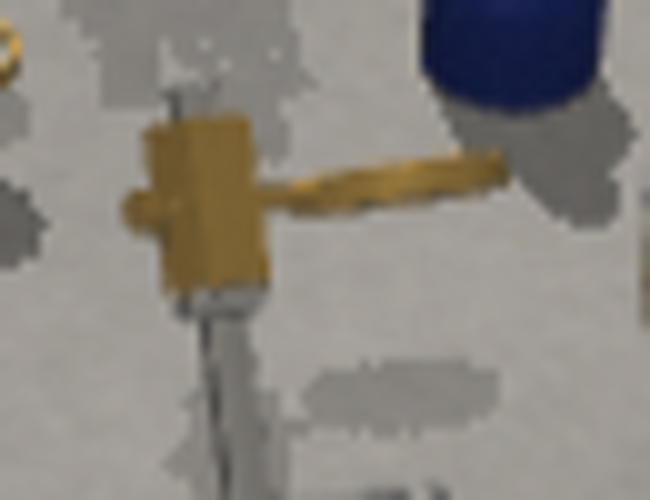

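View pics/d3.png

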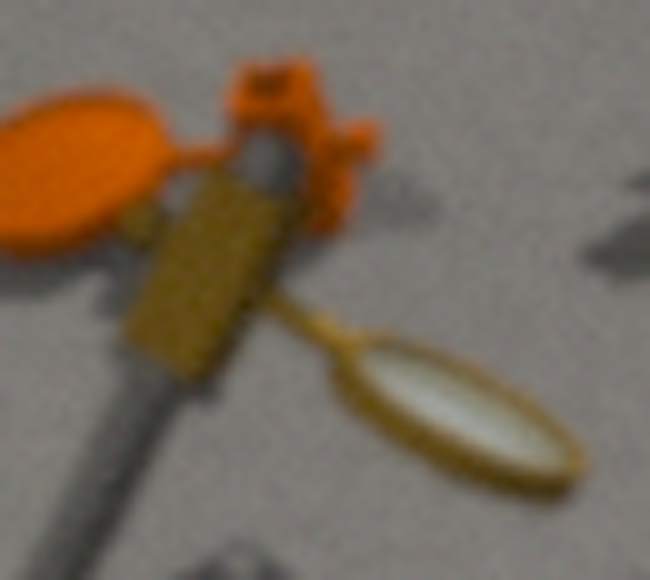

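```bash
python3 - <<'E'
from bench import *; from h import *
import pickle
s,im=pickle.load(open("o1.pkl","rb"))
mw=camera_model("wrist");ms=camera_model("scene");md=camera_model("side");T=wristT(s,mw)
W=lambda u,v:ray(mw,(195+u/4,65+v/4),T)
S=lambda u,v:ray(ms,(175+u/10,192+v/10))
D=lambda u,v:ray(md,(255+u/10,200+v/10))
P={"lens":[W(204,174),S(462,413),D(392,183)],"tip":[W(264,493),S(275,152),D(195,98)],"screw":[W(282,550),S(140,222),D(130,212)],
"pmt":[W(316,519),S(213,170),D(195,122)],"ppt":[W(300,432),S(292,203),D(248,118)],"pmb":[S(128,330),D(208,293)],"ppb":[S(197,378),D(268,290)],"base":[S(-25,880),D(245,820)]}
Q={}
for k,r in P.items():
    Q[k],e=tri(r);print(k,np.round(Q[k],4),np.round(e,1), [np.round(tri([r[i],r[j]])[0],4) for i in range(len(r)) for j in range(i)] if len(r)>2 else "")
u=lambda v:(v/np.linalg.norm(v)).round(3)
print("y screw->lens",u(Q["lens"]-Q["screw"]),np.linalg.norm(Q["lens"]-Q["screw"]))
print("z",u(Q["pmt"]-Q["pmb"]),u(Q["ppt"]-Q["ppb"]),np.linalg.norm(Q["pmt"]-Q["pmb"]),np.linalg.norm(Q["ppt"]-Q["ppb"]))
E
python3 - <<'E'
import cv2
im=cv2.imread("pics/scene1.png")[215:310,140:240]
cv2.imwrite("pics/e1.png",cv2.resize(im,None,fx=6,fy=6,interpolation=cv2.INTER_CUBIC))
im=cv2.imread("pics/side1.png")[205:300,245:325]
cv2.imwrite("pics/e2.png",cv2.resize(im,None,fx=6,fy=6,interpolation=cv2.INTER_CUBIC))
E
```

```text
lens [ 0.535  -0.1826  0.1253] [0.7 1.8 1.6] [array([ 0.5357, -0.1819,  0.1272]), array([ 0.5344, -0.184 ,  0.1244]), array([ 0.535 , -0.1815,  0.1242])]
tip [ 0.4786 -0.1663  0.1634] [1.2 1.9 2.6] [array([ 0.4785, -0.1649,  0.1648]), array([ 0.4779, -0.1678,  0.1624]), array([ 0.4792, -0.1666,  0.1634])]
screw [ 0.4511 -0.1827  0.1462] [1.5 1.7 1.2] [array([ 0.4521, -0.1824,  0.1476]), array([ 0.4496, -0.1841,  0.1463]), array([ 0.4515, -0.1808,  0.1442])]
pmt [ 0.4702 -0.1784  0.1654] [2.5 1.5 2.4] [array([ 0.4697, -0.177 ,  0.1662]), array([ 0.4691, -0.1798,  0.1652]), array([ 0.4716, -0.1787,  0.1649])]
ppt [ 0.4887 -0.1772  0.1611] [1.8 2.9 3. ] [array([ 0.4895, -0.1756,  0.1636]), array([ 0.4869, -0.1799,  0.16  ]), array([ 0.4896, -0.1759,  0.1594])]
pmb [ 0.4612 -0.2018  0.1303] [2.7 2.7] 
ppb [ 0.4795 -0.2025  0.1247] [2.8 2.8] 
base [ 0.4425 -0.2572 -0.0025] [1.5 1.5] 
y screw->lens [ 0.97   0.001 -0.242] 0.08644641234044777
z [0.21  0.541 0.814] [0.203 0.56  0.803] 0.04317794524547382 0.04523754924196391
```

View pics/e1.png

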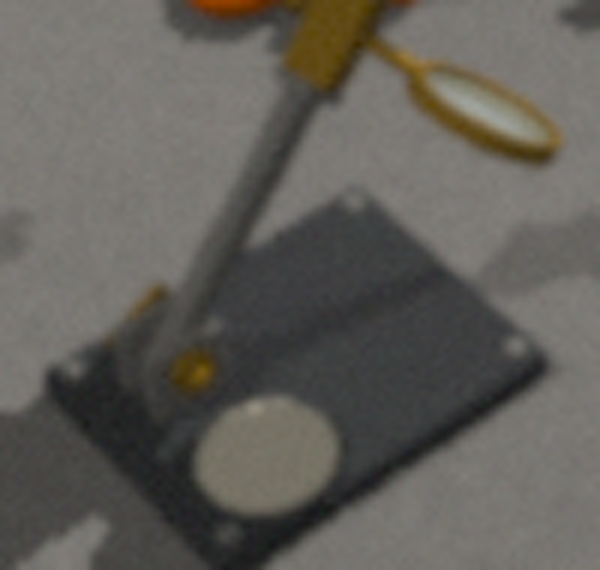

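View pics/e2.png

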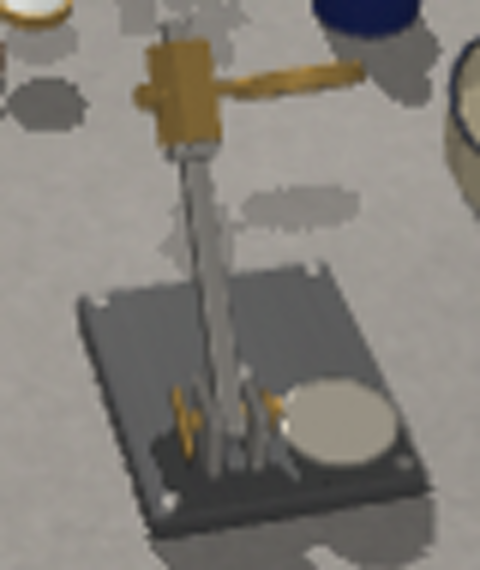

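Run:
```python
from bench import *; from h import *
import pickle
s,im=pickle.load(open("o1.pkl","rb"))
for n,(x0,y0,x1,y1) in {"scene":(160,205,215,285),"side":(262,205,300,285),"wrist":(240,160,280,205)}.items():
    g=cv2.resize(cv2.cvtColor(im[n],cv2.COLOR_BGR2GRAY)[y0:y1,x0:x1],None,fx=4,fy=4,interpolation=cv2.INTER_CUBIC)
    g=cv2.GaussianBlur(g,(0,0),2)
    L=cv2.createLineSegmentDetector().detect(g)[0].reshape(-1,4)
    for l in L:
        ln=np.hypot(l[2]-l[0],l[3]-l[1])/4
        if ln>8: print(n,np.round(l/4+[x0,y0,x0,y0],1),round(ln,1),round(np.degrees(np.arctan2(l[3]-l[1],l[2]-l[0])),1))
```

```text
scene [186.7 280.2 176.5 283.2] 10.7 163.6
scene [200.8 223.  196.2 231.9] 10.1 117.4
scene [193.  232.6 181.1 255. ] 25.4 117.9
scene [184.9 218.7 177.5 222.4] 8.2 153.4
scene [201.9 247.8 214.5 259.5] 17.2 43.1
scene [183.  255.7 196.2 247.5] 15.5 -31.9
scene [209.5 215.2 202.9 220.2] 8.3 142.7
side [266.4 284.8 262.2 272.1] 13.3 -108.2
side [275.7 243.  274.5 231.8] 11.3 -96.4
side [291.7 277.4 299.  282.7] 9.0 35.7
side [299.8 220.1 284.  222. ] 15.9 173.1
side [283.4 250.6 294.8 248.8] 11.5 -8.8
side [262.5 253.3 276.2 251.8] 13.7 -6.4
wrist [251.3 198.5 247.4 180. ] 18.9 -101.8
```

Run:
```python
from bench import *; from h import *
ms=camera_model("scene");md=camera_model("side")
def pl(m,a,b): return np.cross(ray(m,a)[1],ray(m,b)[1])
e=lambda u,v:(245+u/6,205+v/6)
for sc in [((193,232.6),(181.1,255)),((200.8,223),(181.1,255.2)),((140+283/6,215+100/6),(140+175/6,215+290/6))]:
  for sd in [(e(180,160),e(212,430)),(e(208,160),e(241,420)),((275.7,243),(274.5,231.8))]:
    d=np.cross(pl(ms,*sc),pl(md,*sd));d/=np.linalg.norm(d);d*=np.sign(d[2])
    print(d.round(3),"tilt",np.degrees(np.arccos(d[2])).round(1),"az",np.degrees(np.arctan2(d[1],d[0])).round(1))
for a in (66,70,73,76):
    S=frame(a,22);print(a,S[:,2].round(3),S[:,1].round(3))
```

```text
[0.216 0.592 0.776] tilt 39.1 az 70.0
[0.212 0.599 0.772] tilt 39.5 az 70.5
[0.222 0.581 0.783] tilt 38.5 az 69.1
[0.248 0.637 0.73 ] tilt 43.2 az 68.7
[0.245 0.643 0.725] tilt 43.5 az 69.2
[0.254 0.627 0.737] tilt 42.6 az 67.9
[0.232 0.615 0.754] tilt 41.1 az 69.3
[0.228 0.621 0.75 ] tilt 41.4 az 69.8
[0.238 0.604 0.76 ] tilt 40.5 az 68.5
66 [0.261 0.587 0.766] [ 0.964 -0.115 -0.241]
70 [0.22  0.604 0.766] [ 0.969 -0.047 -0.241]
73 [0.188 0.615 0.766] [ 0.971  0.003 -0.241]
76 [0.156 0.624 0.766] [ 0.969  0.054 -0.241]
```

Run:
```python
from bench import *; from h import *
s=observe();S=frame(71,22);c=np.array([.4725,-.184,.140])
print(jog(s,c+.075*S[:,2],toolR(S)))
```

```text
[ 0.026 -0.069  2.827  0.02   0.024 -1.671]
```

>>> {"op": "jog_arm", "data": {
  "rows": [
    [0, 0, 1, 0, 0, -0.8, 0],
    [0, -0.05, 2, 0, 0, -1.67, 0],
    [0.03, -0.07, 2.83, 0.02, 0.02, -1.67, 0],
    [0.03, -0.07, 2.83, 0.02, 0.02, -1.67, 0]
  ]
}}

```text
time_s: 2.3
position: [0.4872, -0.1392, 0.1965]
eef_rot: [0.939, 0.024, -0.121, 0.32]
ft_force: [0.5, 0.4, 0.4]
width: 0.996
```

Run:
```python
from bench import *; from h import *
import pickle
s=observe();print(s["time_s"],s["position"],s["qpos"])
im=get_image("wrist");pickle.dump((s,im),open("o2.pkl","wb"))
cv2.imwrite("pics/w2.png",cv2.resize(im,None,fx=1.5,fy=1.5,interpolation=cv2.INTER_CUBIC))
```

```text
2.3 [ 0.48722616 -0.13924156  0.1965058 ] [-0.02655906  0.16942629  1.49841148 -0.66521231  1.69239195  1.4851769 ]
```

View pics/w2.png

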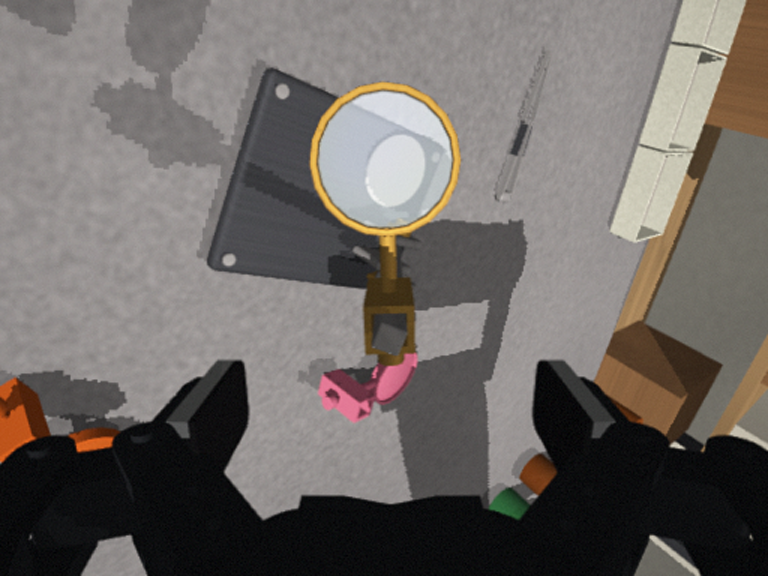

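Run:
```python
import pickle,cv2
s,im=pickle.load(open("o2.pkl","rb"))
cv2.imwrite("pics/f1.png",cv2.resize(im[175:255,225:295],None,fx=8,fy=8,interpolation=cv2.INTER_CUBIC))
```

```text
(no output)
```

View pics/f1.png

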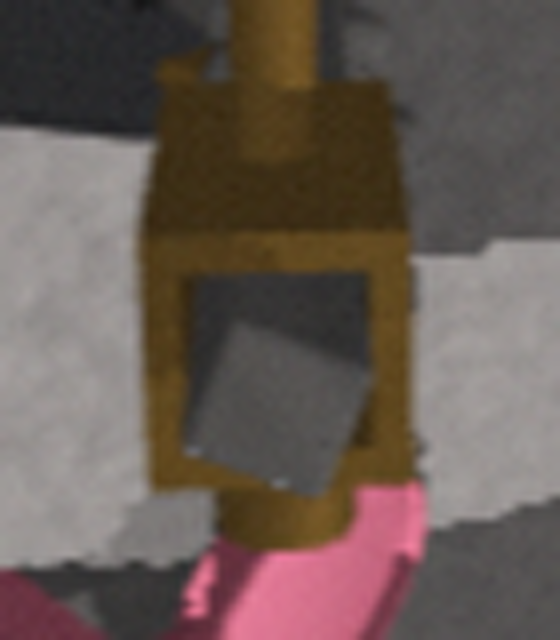

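Run:
```python
from bench import *; from h import *
import pickle
s,im=pickle.load(open("o2.pkl","rb"));m=camera_model("wrist")
T=m["tool_from_camera"]
f=lambda u,v,z:(plane(ray(m,(225+u/8,175+v/8),T),z)*1e3).round(2)
print("tip",f(279,410,.043),"sleeve top",f(279.5,360,.053),[f(*p,.053) for p in((143,232),(410,230),(415,485),(150,490))])
print("bar",[f(*p,.043) for p in((240,320),(372,370),(318,497),(185,452))])
print("screw end",f(285,530,.075)," neck", f(278,50,.075),f(278,150,.075))
print("lens",(plane(ray(m,(385/1.5,159/1.5),T),.0705)*1e3).round(2))
print(R.from_quat(s["eef_rot"]).as_matrix().round(3)); print(toolR(frame(71,22)).round(3))
```

```text
tip [-1.25  0.47 43.  ] sleeve top [-1.13  0.49 53.  ] [array([ 8.96, -9.66, 53.  ]), array([ 9.14, 10.18, 53.  ]), array([-11.28,  10.86,  53.  ]), array([-11.72,  -9.41,  53.  ])]
bar [array([ 5.56, -2.3 , 43.  ]), array([ 1.8,  7.1, 43. ]), array([-7.98,  3.3 , 43.  ]), array([-4.5 , -6.29, 43.  ])]
screw end [-24.79   0.95  75.  ]  neck [17.66  0.32 75.  ] [ 9.18  0.33 75.  ]
lens [65.45 -1.56 70.5 ]
[[ 0.969  0.122 -0.213]
 [-0.033 -0.794 -0.607]
 [-0.243  0.596 -0.766]]
[[ 0.97   0.123 -0.209]
 [-0.031 -0.794 -0.608]
 [-0.241  0.596 -0.766]]
```

>>> {"op": "jog_arm", "data": {
  "rows": [
    [-0.04, 0.015, 0.6, 0, 0, -0.23, 0],
    [-0.04, 0.015, 1.5, 0, 0, -0.23, 0],
    [-0.04, 0.015, 2.2, 0, 0, -0.23, 0],
    [-0.04, 0.015, 2.53, 0, 0, -0.23, 0],
    [-0.04, 0.015, 2.53, 0, 0, -0.23, 0]
  ]
}}

```text
time_s: 2.98
position: [0.4714, -0.1845, 0.1393]
eef_rot: [0.939, 0.036, -0.124, 0.319]
ft_force: [-0.5, 0.9, 0.1]
width: 0.998
```

Run:
```python
from bench import *; from h import *
im=get_image("wrist");print(observe()["ft_force"])
cv2.imwrite("pics/w3.png",cv2.resize(im,None,fx=1.5,fy=1.5,interpolation=cv2.INTER_CUBIC))
```

```text
[ 0.35858029  0.44226713 -0.31890014]
```

View pics/w3.png

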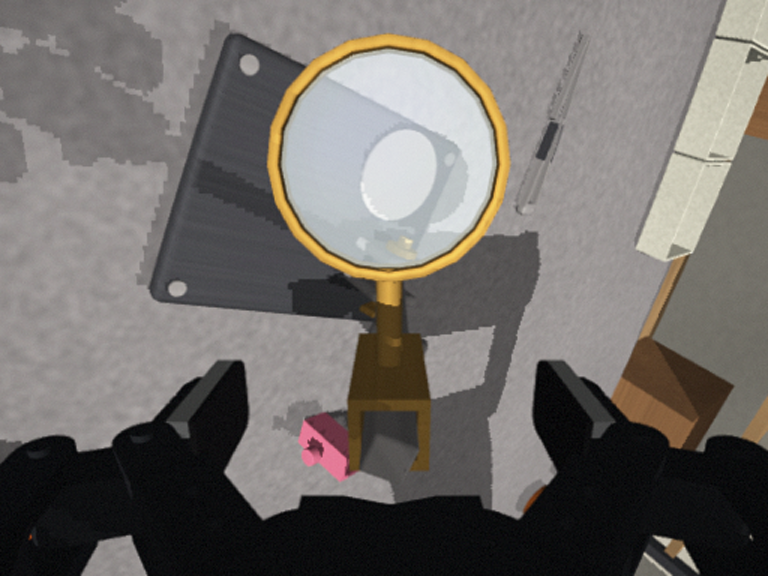

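>>> {"op": "jog_arm", "data": {
  "rows": [
    [0, 0, 0, 0, 0, 0, 160],
    [0, 0, 0, 0, 0, 0, 255],
    [0, 0, 0, 0, 0, 0, 255],
    [0, 0, 0, 0, 0, 0, 255],
    [0, 0, 0, 0, 0, 0, 255],
    [0, 0, 0, 0, 0, 0, 255]
  ]
}}

```text
time_s: 3.78
position: [0.4718, -0.184, 0.1395]
eef_rot: [0.939, 0.036, -0.124, 0.319]
ft_force: [0.4, 4.9, 1.8]
width: 0.224
```

Run:
```python
from bench import *; from h import *
s=observe();print(s["ft_force"],s["ft_torque"],s["width"],s["position"])
im=get_image("wrist")
cv2.imwrite("pics/w4.png",cv2.resize(im,None,fx=1.5,fy=1.5,interpolation=cv2.INTER_CUBIC))
```

```text
[0.35156453 4.91821935 1.83185145] [ 0.6810689   0.01905301 -0.14518651] 0.22388958452307625 [ 0.47177865 -0.18402799  0.13953647]
```

View pics/w4.png

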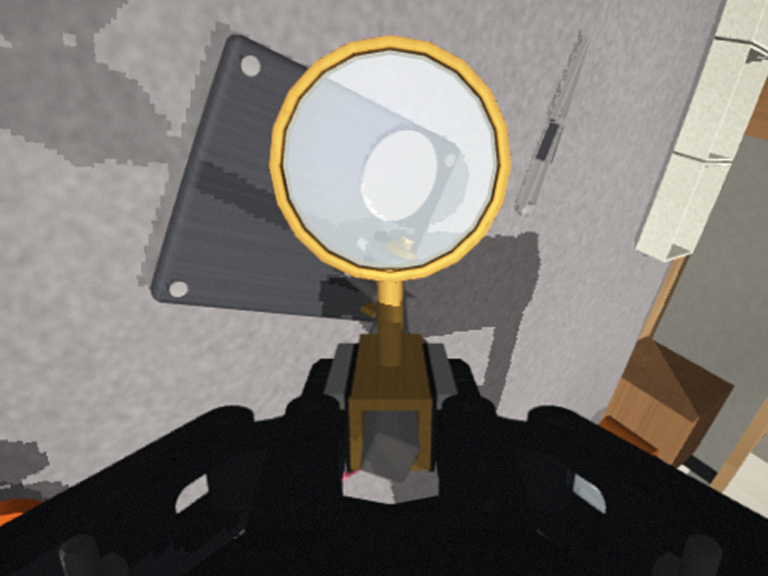

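>>> {"op": "jog_arm", "data": {
  "rows": [
    [0, 0, 0, 0, 0, 0.6, 255],
    [0, 0, 0, 0, 0, 1.2, 255],
    [0, 0, 0, 0, 0, 1.8, 255],
    [0, 0, 0, 0, 0, 2.4, 255],
    [0, 0, 0, 0, 0, 3, 255],
    [0, 0, 0, 0, 0, 3.6, 255],
    [0, 0, 0, 0, 0, 3.6, 255]
  ]
}}

```text
time_s: 4.7
position: [0.472, -0.1843, 0.1398]
eef_rot: [0.929, -0.14, -0.061, 0.337]
ft_force: [2.6, 3.2, 3.6]
width: 0.228
```

Run:
```python
from bench import *; from h import *
s=observe();Rt=R.from_quat(s["eef_rot"]).as_matrix();print("tool F",Rt.T@s["ft_force"],"T",Rt.T@s["ft_torque"],s["width"],s["position"],Rt.round(3),toolR(frame(71,0)).round(3))
im=get_image("wrist")
cv2.imwrite("pics/w5.png",cv2.resize(im[150:350,160:360],None,fx=3,fy=3,interpolation=cv2.INTER_CUBIC))
```

```text
tool F [ 1.3975248  -0.62724154 -5.23503001] T [0.4905131  0.01623312 0.01267052] 0.22792560570175302 [ 0.47198956 -0.18433922  0.13977273] [[ 0.953 -0.219 -0.209]
 [-0.302 -0.734 -0.608]
 [-0.02   0.643 -0.766]] [[ 0.946 -0.249 -0.209]
 [-0.326 -0.724 -0.608]
 [ 0.     0.643 -0.766]]
```

View pics/w5.png

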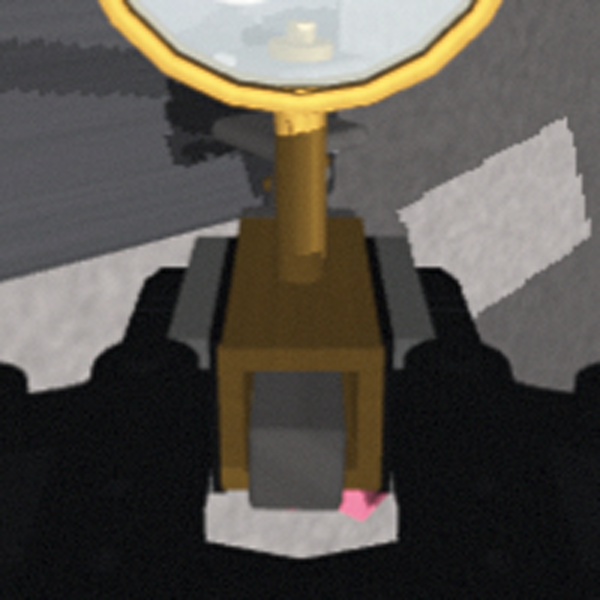

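>>> {"op": "jog_arm", "data": {
  "rows": [
    [0, 0, -0.1, 0, 0, 0, 255],
    [0, 0, -0.3, 0, 0, 0, 255],
    [0, 0, -0.5, 0, 0, 0, 255],
    [0, 0, -0.7, 0, 0, 0, 255],
    [0, 0, -0.7, 0, 0, 0, 255]
  ]
}}

```text
time_s: 5.38
position: [0.4764, -0.1713, 0.156]
eef_rot: [0.929, -0.14, -0.061, 0.337]
ft_force: [-0.2, 0.0, -2.0]
width: 0.225
```

```bash
cat > st.py <<'E'
from bench import *; from h import *
import sys
s=observe();Rt=R.from_quat(s["eef_rot"]).as_matrix();print(s["time_s"],"tool F",(Rt.T@s["ft_force"]).round(2),"T",(Rt.T@s["ft_torque"]).round(2),s["width"],s["position"],s["qpos"].round(2))
im=get_image("wrist")
cv2.imwrite("pics/%s.png"%sys.argv[1],cv2.resize(im[100:384,110:410],None,fx=2,fy=2,interpolation=cv2.INTER_CUBIC))
E
python3 st.py w6
```

```text
5.375 tool F [-0.13 -1.24  1.55] T [ 0.44 -0.02 -0.03] 0.22467582385659807 [ 0.47638422 -0.1713421   0.15601981] [-0.09  0.18  1.58 -0.67  1.59  1.84]
```

View pics/w6.png

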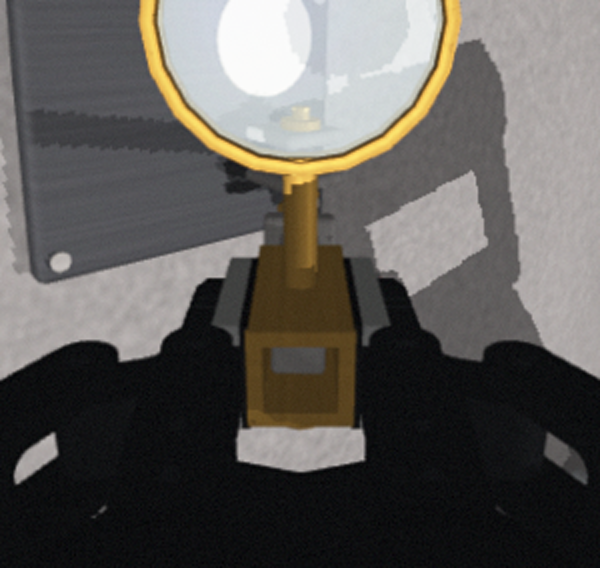

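>>> {"op": "jog_arm", "data": {
  "rows": [
    [0, 0, -0.2, 0, 0, 0, 255],
    [0, 0, -0.4, 0, 0, 0, 255],
    [0, 0, -0.6, 0, 0, 0, 255],
    [0, 0, -0.8, 0, 0, 0, 255],
    [0, 0, -0.8, 0, 0, 0, 255]
  ]
}}

```text
time_s: 6.05
position: [0.4814, -0.1567, 0.1744]
eef_rot: [0.929, -0.14, -0.061, 0.337]
ft_force: [-0.1, -0.4, -1.0]
width: 0.228
```

```bash
python3 st.py w7
```

```text
6.05 tool F [ 0.05 -0.31  1.07] T [ 0.47 -0.05  0.  ] 0.22815204897911182 [ 0.48139542 -0.15674914  0.17438065] [-0.06  0.17  1.54 -0.67  1.63  1.84]
```

View pics/w7.png

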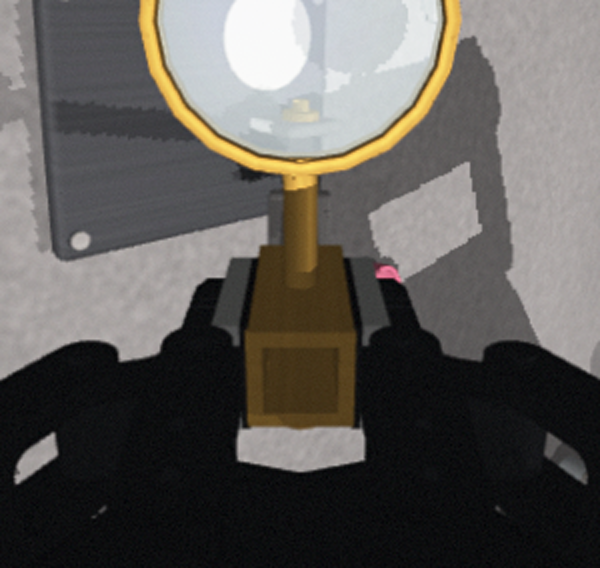

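>>> {"op": "jog_arm", "data": {
  "rows": [
    [0, 0, -0.25, 0, 0, 0, 255],
    [0, 0, -0.5, 0, 0, 0, 255],
    [0, 0, -0.8, 0, 0, 0, 255],
    [0, 0, -1.2, 0, 0, 0, 255],
    [0, 0, -1.7, 0, 0, 0, 255],
    [0, 0, -1.7, 0, 0, 0, 255]
  ]
}}

```text
time_s: 6.85
position: [0.4926, -0.1253, 0.2143]
eef_rot: [0.929, -0.14, -0.061, 0.337]
ft_force: [-0.4, -0.7, -2.0]
width: 0.229
```

```bash
python3 st.py w8
python3 - <<'E'
from bench import *; from h import *
for n in ("side","scene"): cv2.imwrite(f"pics/{n}8.png",get_image(n))
a=cv2.imread("pics/side8.png");b=cv2.imread("pics/scene8.png")
cv2.imwrite("pics/g1.png",cv2.resize(b[135:175,285:335],None,fx=12,fy=12,interpolation=cv2.INTER_CUBIC))
cv2.imwrite("pics/g2.png",cv2.resize(a[160:190,190:225],None,fx=16,fy=16,interpolation=cv2.INTER_CUBIC))
E
```

```text
6.85 tool F [-0.1  -0.66  2.05] T [ 0.49  0.04 -0.03] 0.22939396074069543 [ 0.49256032 -0.12529005  0.21430813] [-0.    0.17  1.46 -0.66  1.73  1.84]
```

View pics/side8.png

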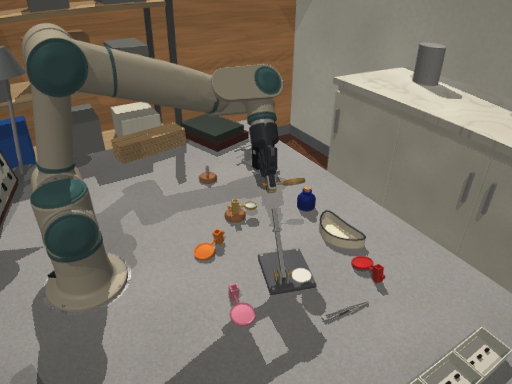

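View pics/scene8.png

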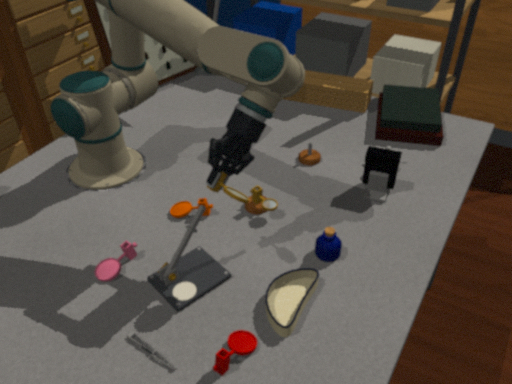

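View pics/g1.png

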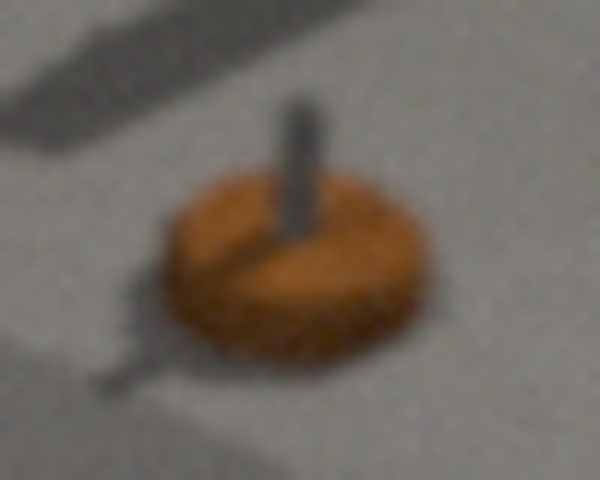

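View pics/g2.png

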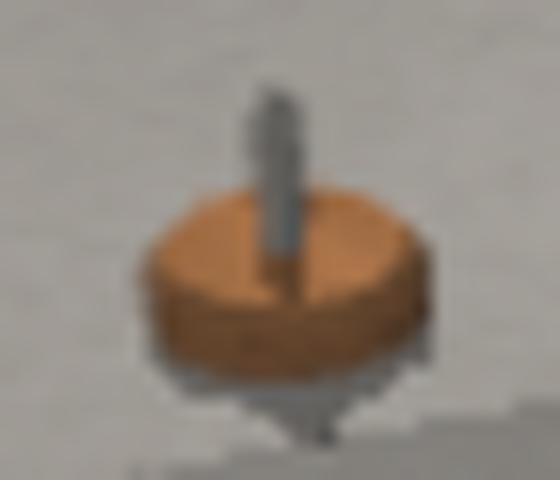

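Run:
```python
from bench import *; from h import *
ms=camera_model("scene");md=camera_model("side")
g1=lambda u,v:ray(ms,(285+u/12,135+v/12)); g2=lambda u,v:ray(md,(190+u/16,160+v/16))
print("top",tri([g1(301,97),g2(276,90)]),plane(g1(301,97),.06),plane(g2(276,90),.06))
print("seat",tri([g1(297,232),g2(285,245)]),plane(g1(297,232),.018),plane(g2(285,245),.018))
s=observe()
tx=np.array([.946,-.326,0]);ty=np.array([-.326,-.946,0]);Rt=np.column_stack([tx,ty,[0,0,-1]])
peg=np.array([.511,.325,0])
tgt=peg-.03*tx+.06*ty;tgt[2]=.135
print(tgt,jog(s,tgt,Rt)); mid=(s["position"]+tgt)/2;mid[2]=.23;print(jog(s,mid,Rt)[:3])
```

```text
top (array([0.50913785, 0.32724868, 0.05835019]), [np.float64(0.8978896664237243), np.float64(0.8978896664235287)]) [0.50957101 0.32645364 0.06      ] [0.5074717  0.32255402 0.06      ]
seat (array([0.50943336, 0.32925307, 0.01665621]), [np.float64(1.464341427289637), np.float64(1.4643414272895172)]) [0.50932234 0.32987527 0.018     ] [0.50784    0.32422538 0.018     ]
[0.46306 0.27802 0.135  ] [ -4.929 -11.338  -6.009   6.673   0.112   0.293]
[-2.504 -4.464 -4.439]
```

>>> {"op": "jog_arm", "data": {
  "rows": [
    [-0.3, -0.3, -0.6, 0.4, 0, 0.05, 255],
    [-0.7, -0.9, -1.4, 1.2, 0, 0.1, 255],
    [-1.2, -1.9, -2.4, 2.2, 0.03, 0.15, 255],
    [-1.8, -3.1, -3.5, 3.3, 0.05, 0.2, 255],
    [-2.4, -4.5, -4.4, 4.4, 0.08, 0.24, 255],
    [-3.1, -6, -4.9, 5.4, 0.1, 0.29, 255],
    [-3.7, -7.5, -5.2, 6.2, 0.11, 0.29, 255],
    [-4.3, -9, -5.5, 6.67, 0.11, 0.29, 255],
    [-4.7, -10.3, -5.8, 6.67, 0.11, 0.29, 255],
    [-4.93, -11.1, -6, 6.67, 0.11, 0.29, 255],
    [-4.93, -11.34, -6.01, 6.67, 0.11, 0.29, 255],
    [-4.93, -11.34, -6.01, 6.67, 0.11, 0.29, 255]
  ]
}}

```text
time_s: 8.5
position: [0.4632, 0.2775, 0.1349]
eef_rot: [0.986, -0.165, -0.0, 0.001]
ft_force: [0.1, -0.5, -1.7]
width: 0.228
```

Run:
```python
from bench import *; from h import *
import pickle
s=observe();print(s["time_s"],s["position"],R.from_quat(s["eef_rot"]).as_matrix().round(3),s["qpos"].round(2),s["width"])
im={n:get_image(n) for n in ("wrist","side","scene")};pickle.dump((s,im),open("o3.pkl","wb"))
cv2.imwrite("pics/w9.png",cv2.resize(im["wrist"],None,fx=1.5,fy=1.5,interpolation=cv2.INTER_CUBIC))
cv2.imwrite("pics/s9.png",cv2.resize(im["side"][110:210,170:270],None,fx=6,fy=6,interpolation=cv2.INTER_CUBIC))
cv2.imwrite("pics/c9.png",cv2.resize(im["scene"][90:190,250:350],None,fx=6,fy=6,interpolation=cv2.INTER_CUBIC))
```

```text
8.5 [0.46323999 0.2775129  0.13488466] [[ 0.945 -0.326 -0.001]
 [-0.326 -0.945 -0.001]
 [-0.     0.001 -1.   ]] [ 0.47  0.16  1.51 -0.    1.48  2.37] 0.22824131521432683
```

View pics/w9.png

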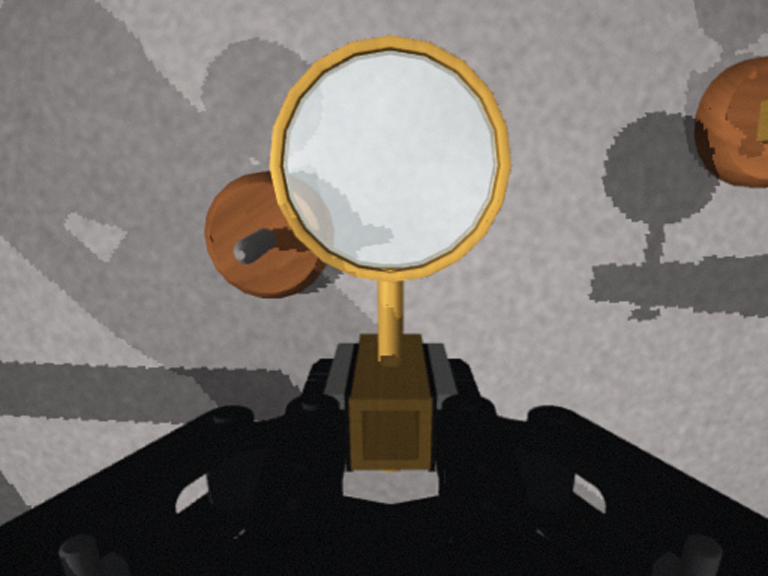

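View pics/s9.png

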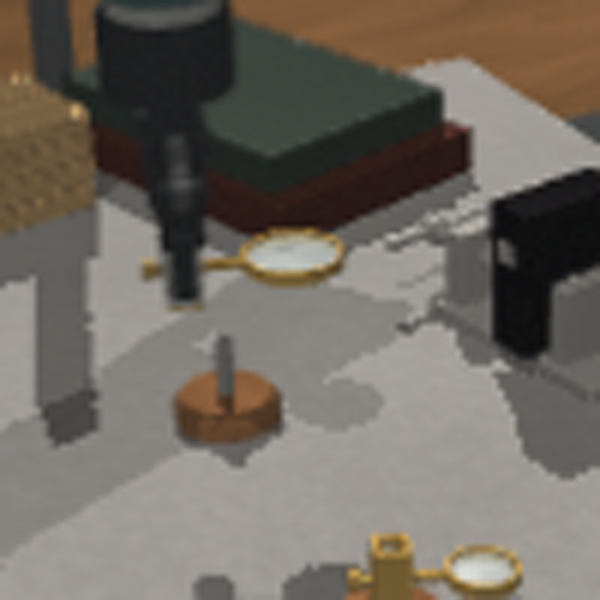

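View pics/c9.png

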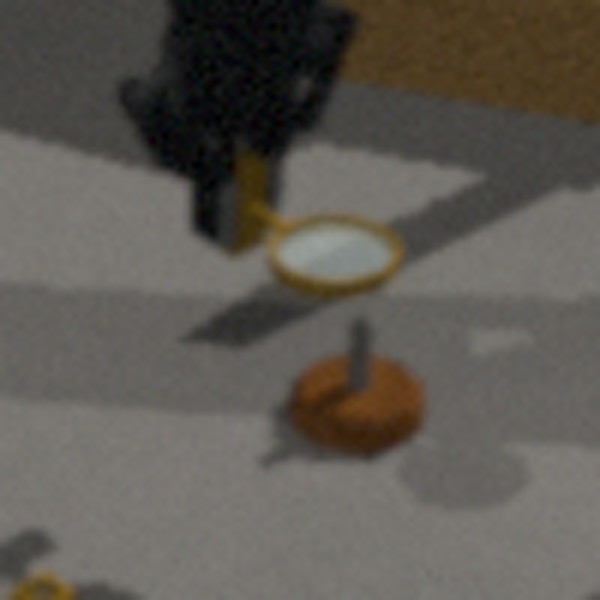

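Run:
```python
import pickle,cv2
s,im=pickle.load(open("o3.pkl","rb"));w=im["wrist"]
cv2.imwrite("pics/h1.png",cv2.resize(w[105:205,130:230],None,fx=6,fy=6,interpolation=cv2.INTER_CUBIC))
cv2.imwrite("pics/h2.png",cv2.resize(w[215:325,210:310],None,fx=5,fy=5,interpolation=cv2.INTER_CUBIC))
```

```text
(no output)
```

View pics/h1.png

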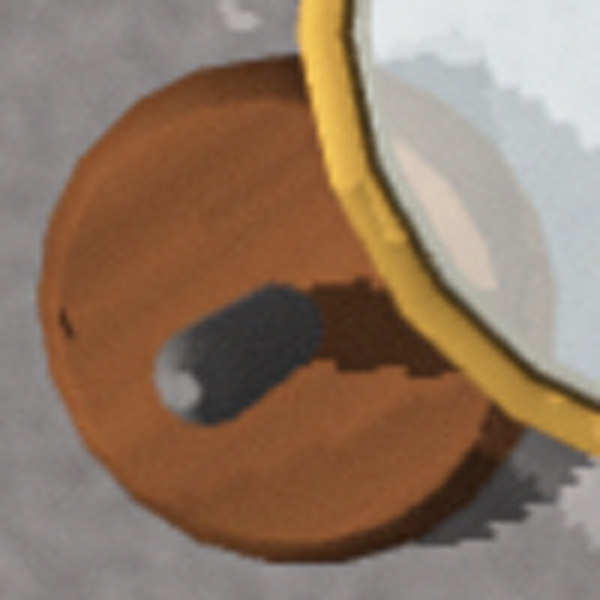

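View pics/h2.png

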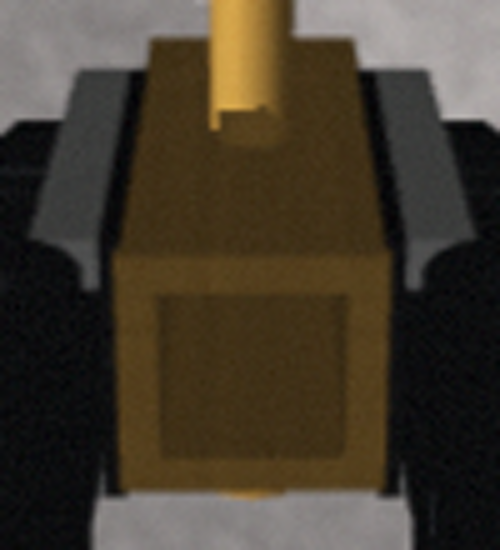

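Run:
```python
from bench import *; from h import *
import pickle
s,im=pickle.load(open("o3.pkl","rb"));m=camera_model("wrist");T=m["tool_from_camera"]
h1=lambda u,v,z:(plane(ray(m,(130+u/6,105+v/6),T),z)*1e3).round(2)
h2=lambda u,v,z:(plane(ray(m,(210+u/5,215+v/5),T),z)*1e3).round(2)
z0=s["position"][2]
print("peg tip",h1(186,391,z0-.060),"base",h1(279,330,z0-.018))
# disc outline: bottom edge z=0..18
for p in((40,300),(160,75),(300,560),(60,400)): print("disc",h1(*p,z0-.009))
for z in(-.025,-.027,-.029):
  C=[h2(*p,z) for p in((113,253),(390,253),(385,490),(120,492))];print("top",z,C,np.mean(C,0).round(2))
for z in (.015,.017,.019): print("bot front",h2(148,40,z),h2(353,40,z))
```

```text
peg tip [ 25.09 -65.07  74.88] base [ 24.66 -65.52 116.88]
disc [  27.35 -100.28  125.88]
disc [ 56.91 -81.57 125.88]
disc [ -9.1  -67.09 125.88]
disc [ 13.59 -98.8  125.88]
top -0.025 [array([ 10.06, -10.21, -25.  ]), array([ 10.09,   9.84, -25.  ]), array([-10.11,  10.02, -25.  ]), array([-10.32, -10.19, -25.  ])] [ -0.07  -0.14 -25.  ]
top -0.027 [array([ 11.13, -10.02, -27.  ]), array([ 11.16,   9.65, -27.  ]), array([ -8.65,   9.82, -27.  ]), array([ -8.86, -10.  , -27.  ])] [  1.19  -0.14 -27.  ]
top -0.029 [array([ 12.21,  -9.83, -29.  ]), array([ 12.24,   9.46, -29.  ]), array([ -7.19,   9.63, -29.  ]), array([ -7.4 ,  -9.81, -29.  ])] [  2.47  -0.14 -29.  ]
bot front [ 11.33 -10.14  15.  ] [11.36  9.53 15.  ]
bot front [ 10.57 -10.28  17.  ] [10.6   9.67 17.  ]
bot front [  9.81 -10.41  19.  ] [ 9.84  9.8  19.  ]
```

>>> {"op": "jog_arm", "data": {
  "rows": [
    [0.2, -0.5, 0, 0, 0, 0, 255],
    [0.5, -1.4, 0, 0, 0, 0, 255],
    [0.83, -2.17, 0.3, 0, 0, 0, 255],
    [0.83, -2.17, 0.9, 0, 0, 0, 255],
    [0.83, -2.17, 1.5, 0, 0, 0, 255],
    [0.83, -2.17, 1.6, 0, 0, 0, 255],
    [0.83, -2.17, 1.6, 0, 0, 0, 255]
  ]
}}

```text
time_s: 9.52
position: [0.5078, 0.3311, 0.0874]
eef_rot: [0.986, -0.165, 0.0, 0.0]
ft_force: [-0.3, 0.0, -0.3]
width: 0.227
```

```bash
python3 st.py w10
python3 - <<'E'
from bench import *; from h import *
a=get_image("side")[130:190,180:250];b=get_image("scene")[105:175,275:345]
cv2.imwrite("pics/s10.png",cv2.resize(a,None,fx=9,fy=9,interpolation=cv2.INTER_CUBIC))
cv2.imwrite("pics/c10.png",cv2.resize(b,None,fx=8,fy=8,interpolation=cv2.INTER_CUBIC))
E
```

```text
9.525 tool F [-0.31  0.06  0.25] T [ 0.03 -0.05 -0.  ] 0.22722364629544706 [0.50781924 0.33112122 0.08740755] [ 0.52  0.38  1.34 -0.    1.42  2.42]
```

View pics/w10.png

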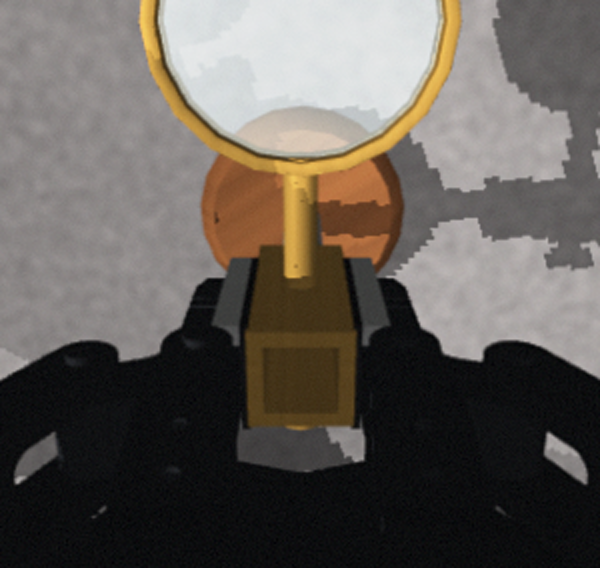

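View pics/s10.png

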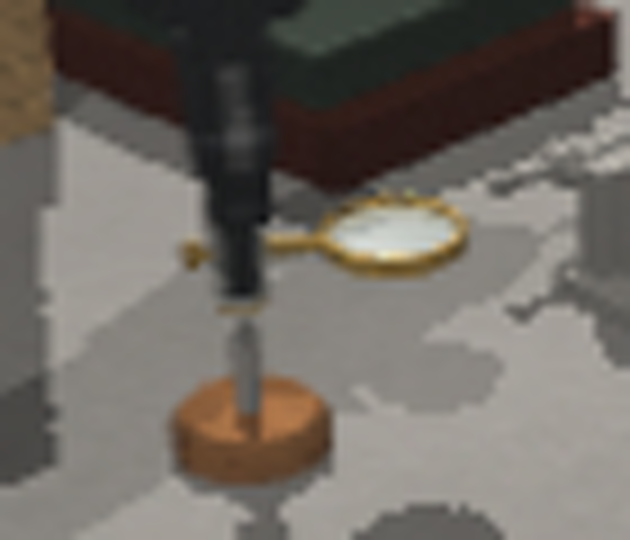

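View pics/c10.png

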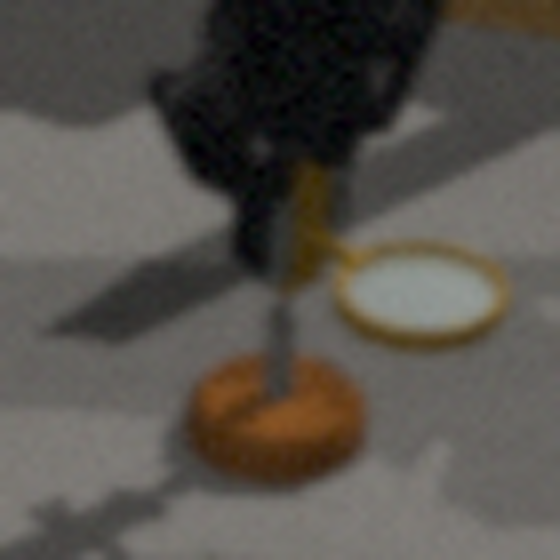

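Run:
```python
from bench import *; from h import *
s=observe();Rt=R.from_quat(s["eef_rot"]).as_matrix();p=s["position"]
ms=camera_model("scene");md=camera_model("side")
for n,t in {"botc":(0,0,.0185),"cornerpp":(.010,.010,.0185),"corner+y-x":(.010,-.010,.0185),"cornermp":(-.01,.01,.0185),"lens":(.064,0,-.0035),"peg .060":(0,0,p[2]-.06)}.items():
    w=p+Rt@np.array(t);print(n,((proj(ms,w)-[275,105])*8).round(0),((proj(md,w)-[180,130])*9).round(0))
```

```text
botc [285. 274.] [237. 290.]
cornerpp [286. 295.] [263. 299.]
corner+y-x [324. 275.] [258. 277.]
cornermp [246. 273.] [214. 303.]
lens [419. 294.] [389. 228.]
peg .060 [284. 297.] [238. 311.]
```

>>> {"op": "jog_arm", "data": {
  "rows": [
    [0, 0, 0.15, 0, 0, 0, 255],
    [0, 0, 0.3, 0, 0, 0, 255],
    [0, 0, 0.4, 0, 0, 0, 255],
    [0, 0, 0.5, 0, 0, 0, 255],
    [0, 0, 0.6, 0, 0, 0, 255],
    [0, 0, 0.6, 0, 0, 0, 255]
  ]
}}

```text
time_s: 10.42
position: [0.5078, 0.3315, 0.069]
eef_rot: [0.986, -0.165, -0.0, 0.0]
ft_force: [-0.3, -0.0, -0.6]
width: 0.227
```

```bash
python3 st.py w11
python3 - <<'E'
from bench import *; from h import *
a=get_image("side")[130:190,180:250]
cv2.imwrite("pics/s11.png",cv2.resize(a,None,fx=9,fy=9,interpolation=cv2.INTER_CUBIC))
E
```

```text
10.425 tool F [-0.29  0.11  0.61] T [ 0.03 -0.08 -0.01] 0.2266155501696858 [0.50784344 0.33148206 0.06898508] [ 0.52  0.4   1.36 -0.    1.39  2.42]
```

View pics/w11.png

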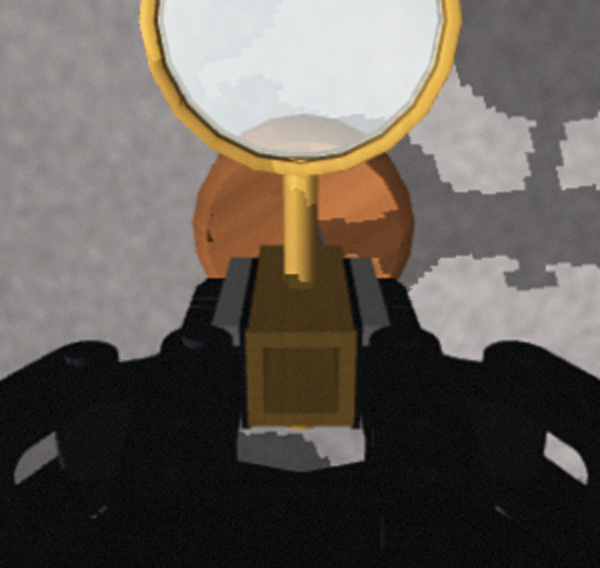

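View pics/s11.png

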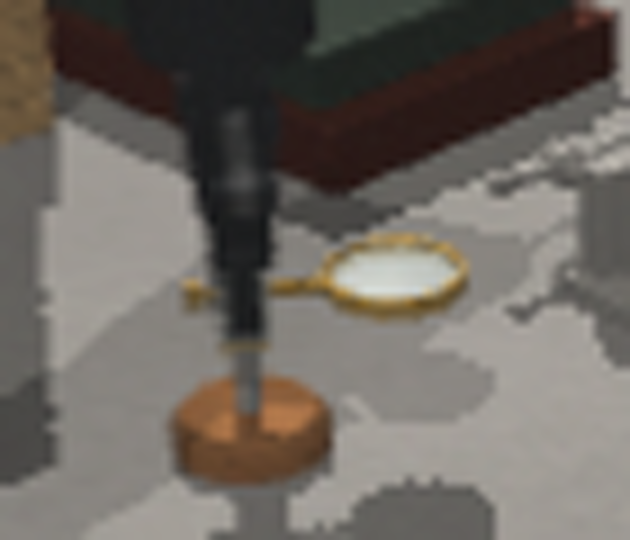

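>>> {"op": "jog_arm", "data": {
  "rows": [
    [0, 0.01, 0.15, 0, 0, 0, 255],
    [0, 0.01, 0.3, 0, 0, 0, 255],
    [0, 0.01, 0.45, 0, 0, 0, 255],
    [0, 0.01, 0.45, 0, 0, 0, 255]
  ]
}}

```text
time_s: 11.02
position: [0.5076, 0.3311, 0.0551]
eef_rot: [0.986, -0.165, -0.0, 0.0]
ft_force: [-0.5, 0.5, -1.5]
width: 0.225
```

```bash
python3 st.py w12
```

```text
11.025 tool F [-0.66 -0.28  1.47] T [ 0.05 -0.03 -0.04] 0.22481593375552503 [0.50757642 0.33107283 0.05511943] [ 0.52  0.42  1.37 -0.    1.36  2.42]
```

>>> {"op": "jog_arm", "data": {
  "rows": [
    [0, 0, 0.15, 0, 0, 0, 255],
    [0, 0, 0.3, 0, 0, 0, 255],
    [0, 0, 0.45, 0, 0, 0, 255],
    [0, 0, 0.5, 0, 0, 0, 255],
    [0, 0, 0.5, 0, 0, 0, 255]
  ]
}}

```text
time_s: 11.7
position: [0.5078, 0.3312, 0.0407]
eef_rot: [0.986, -0.165, 0.0, 0.0]
ft_force: [0.1, 0.3, -1.4]
width: 0.226
```

```bash
python3 st.py w13;python3 - <<'E'
from bench import *; from h import *
a=get_image("side")[130:190,180:250]
cv2.imwrite("pics/s13.png",cv2.resize(a,None,fx=9,fy=9,interpolation=cv2.INTER_CUBIC))
E
```

```text
11.7 tool F [-0.03 -0.33  1.35] T [ 0.02 -0.04 -0.03] 0.22637788268450554 [0.5078466  0.33121717 0.04067083] [ 0.52  0.43  1.38 -0.    1.33  2.42]
```

View pics/s13.png

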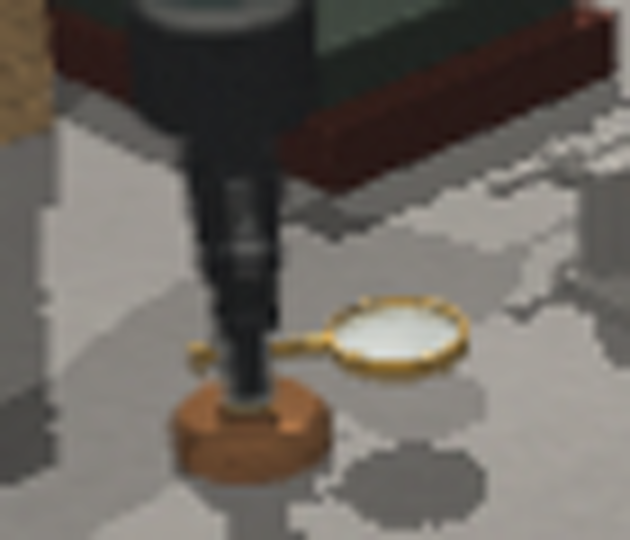

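View pics/w13.png

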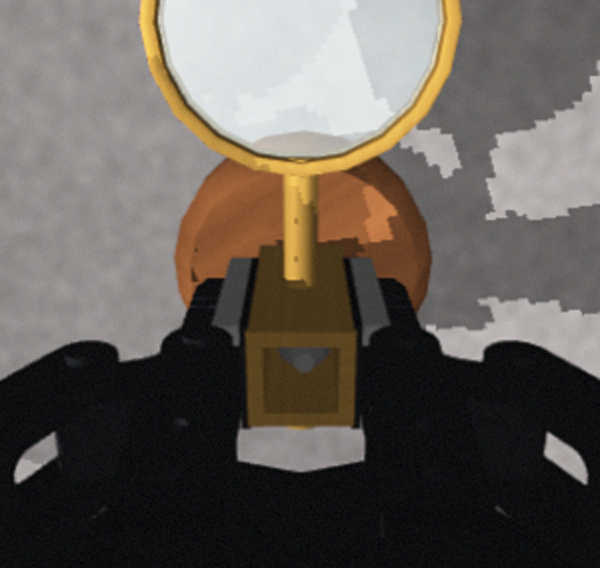

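>>> {"op": "jog_arm", "data": {
  "rows": [
    [0, 0, 0.05, 0, 0, 0, 255],
    [0, 0, 0.1, 0, 0, 0, 255],
    [0, 0, 0.12, 0, 0, 0, 255],
    [0, 0, 0.12, 0, 0, 0, 255]
  ]
}}

```text
time_s: 12.3
position: [0.508, 0.3313, 0.0377]
eef_rot: [0.986, -0.165, 0.0, 0.0]
ft_force: [-1.6, -1.2, 3.4]
width: 0.228
```

>>> {"op": "jog_arm", "data": {
  "rows": [
    [0, 0, 0.03, 0, 0, 0, 255],
    [0, 0, 0.03, 0, 0, 0, 255]
  ]
}}

```text
time_s: 12.55
position: [0.5081, 0.3314, 0.0376]
eef_rot: [0.986, -0.165, 0.0, -0.0]
ft_force: [-3.4, -2.0, 7.4]
width: 0.227
```

```bash
python3 st.py w14
```

```text
12.55 tool F [-2.59  3.01 -7.39] T [-0.64 -0.65 -0.02] 0.2270675272627049 [0.50814015 0.33142827 0.03763566] [ 0.52  0.44  1.38 -0.    1.33  2.42]
```

Run:
```python
from bench import *; from h import *
a=get_image("side")[140:185,185:240];b=get_image("scene")[120:175,285:345]
cv2.imwrite("pics/s14.png",cv2.resize(a,None,fx=12,fy=12,interpolation=cv2.INTER_CUBIC))
cv2.imwrite("pics/c14.png",cv2.resize(b,None,fx=10,fy=10,interpolation=cv2.INTER_CUBIC))
```

```text
(no output)
```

View pics/s14.png

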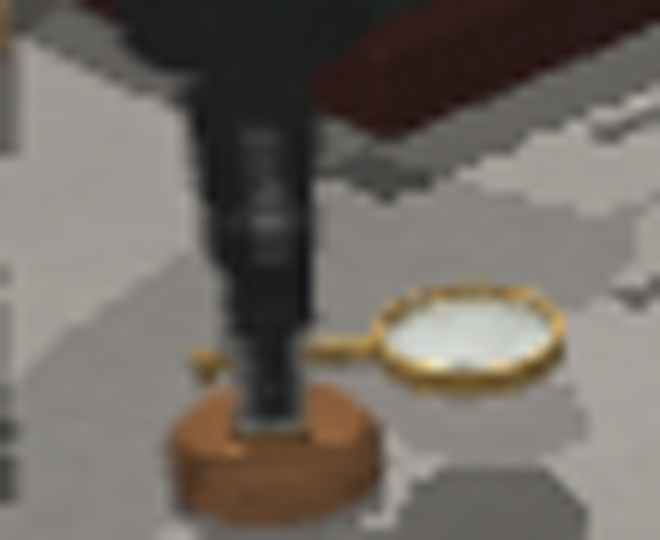

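View pics/c14.png

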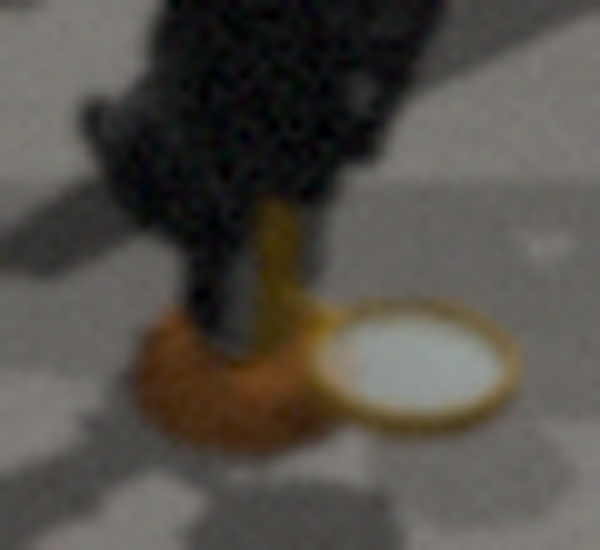

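View pics/w14.png

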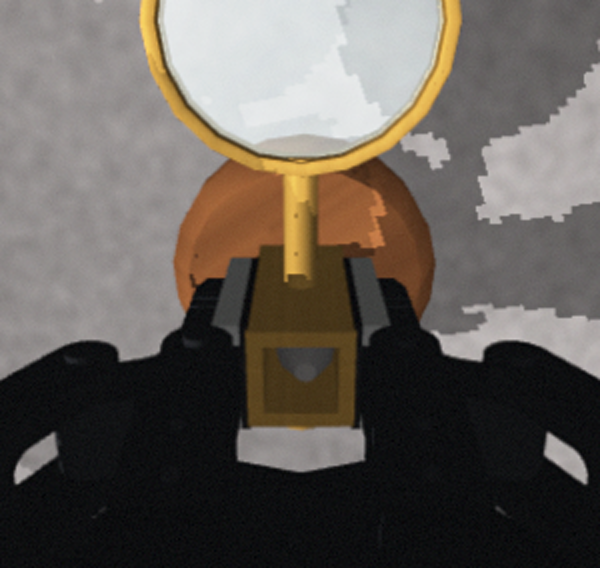

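>>> {"op": "jog_arm", "data": {
  "rows": [
    [-0.02, 0.02, 0, 0, 0, 0, 255],
    [-0.02, 0.02, 0.03, 0, 0, 0, 255],
    [-0.02, 0.02, 0.03, 0, 0, 0, 255]
  ]
}}

```text
time_s: 13.08
position: [0.5081, 0.3314, 0.0376]
eef_rot: [0.986, -0.165, 0.001, -0.001]
ft_force: [-2.5, -1.9, 11.0]
width: 0.227
```

```bash
python3 st.py w15
```

```text
13.075 tool F [ -1.67   2.58 -11.06] T [-0.44 -0.45 -0.02] 0.22725908370658726 [0.50809249 0.33139208 0.03761172] [ 0.52  0.43  1.38 -0.    1.32  2.42]
```

>>> {"op": "jog_arm", "data": {
  "rows": [
    [0, 0, -0.045, 0, 0, 0, 255],
    [0, 0, -0.045, 0, 0, 0, 255]
  ]
}}

```text
time_s: 13.38
position: [0.5078, 0.3313, 0.0377]
eef_rot: [0.986, -0.165, 0.001, -0.001]
ft_force: [1.5, -0.5, 5.4]
width: 0.225
```

```bash
python3 st.py w16
```

```text
13.375 tool F [ 1.61 -0.06 -5.43] T [0.07 0.06 0.04] 0.22474450286081257 [0.5078421  0.33125854 0.03766281] [ 0.52  0.43  1.38 -0.    1.33  2.42]
```

>>> {"op": "jog_arm", "data": {
  "rows": [
    [0, 0, -0.02, 0, 0, 0, 255],
    [0, 0, -0.02, 0, 0, 0, 200],
    [0, 0, -0.02, 0, 0, 0, 120],
    [0, 0, -0.02, 0, 0, 0, 60],
    [0, 0, -0.02, 0, 0, 0, 0],
    [0, 0, -0.02, 0, 0, 0, 0],
    [0, 0, -0.02, 0, 0, 0, 0],
    [0, 0, -0.02, 0, 0, 0, 0]
  ]
}}

```text
time_s: 14.42
position: [0.5071, 0.3309, 0.0374]
eef_rot: [0.986, -0.165, 0.0, 0.0]
ft_force: [0.6, 0.4, -1.0]
width: 1.0
```

```bash
python3 st.py w17
```

```text
14.425 tool F [ 0.45 -0.54  0.97] T [0.02 0.01 0.01] 1.0001525179816386 [0.50713114 0.33087533 0.03738434] [ 0.52  0.43  1.38 -0.    1.33  2.42]
```

View pics/w17.png

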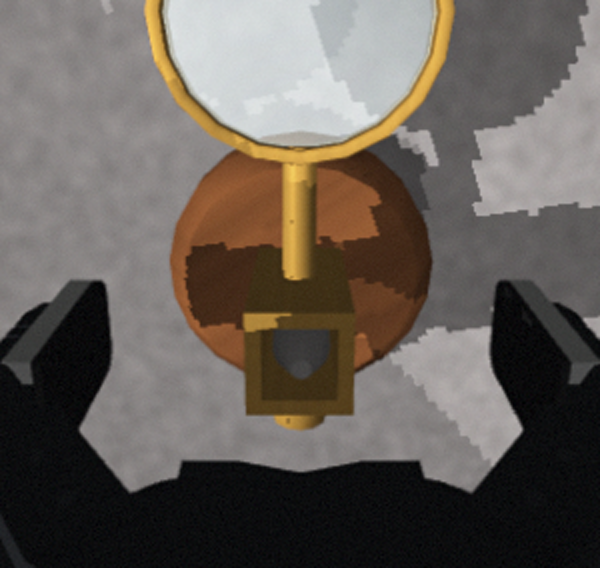

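>>> {"op": "jog_arm", "data": {
  "rows": [
    [0, 0, -0.3, 0, 0, 0, 0],
    [0, 0, -0.8, 0, 0, 0, 0],
    [0, 0, -1.6, 0, 0, 0, 0],
    [0, 0, -2.8, 0, 0, 0, 0],
    [-0.6, 0, -4, 0, 0, 0, 0],
    [-1.5, 0, -5, 0, 0, 0, 0],
    [-1.5, 0, -5, 0, 0, 0, 0]
  ]
}}

```text
time_s: 15.35
position: [0.4646, 0.3469, 0.1921]
eef_rot: [0.986, -0.164, 0.003, -0.003]
ft_force: [0.6, -0.1, 0.1]
width: 0.994
```

Run:
```python
from bench import *; from h import *
import pickle
s=observe();im={n:get_image(n) for n in("side","scene","wrist")};pickle.dump((s,im),open("o4.pkl","wb"))
a=im["side"][140:190,185:250];b=im["scene"][120:175,285:345]
cv2.imwrite("pics/s18.png",cv2.resize(a,None,fx=11,fy=11,interpolation=cv2.INTER_CUBIC))
cv2.imwrite("pics/c18.png",cv2.resize(b,None,fx=10,fy=10,interpolation=cv2.INTER_CUBIC))
cv2.imwrite("pics/w18.png",cv2.resize(im["wrist"],None,fx=1.5,fy=1.5,interpolation=cv2.INTER_CUBIC))
cv2.imwrite("pics/cs18.png",im["scene"])
print(s["time_s"],s["position"])
```

```text
15.35 [0.46464757 0.34693332 0.19206886]
```

View pics/s18.png

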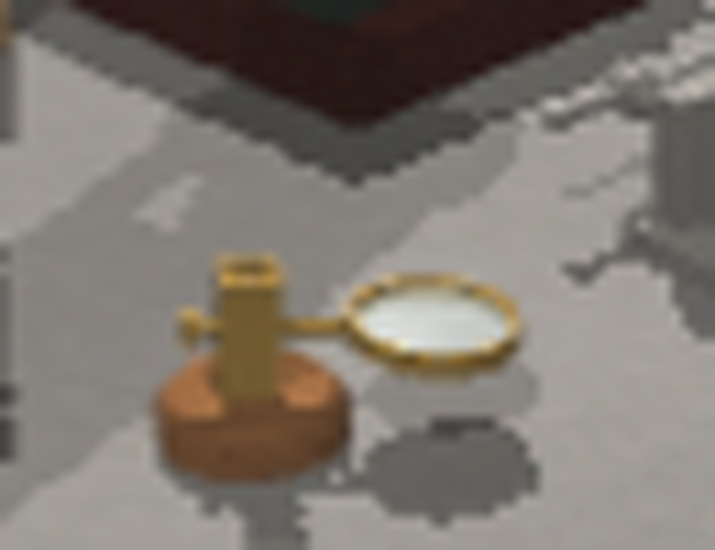

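View pics/c18.png

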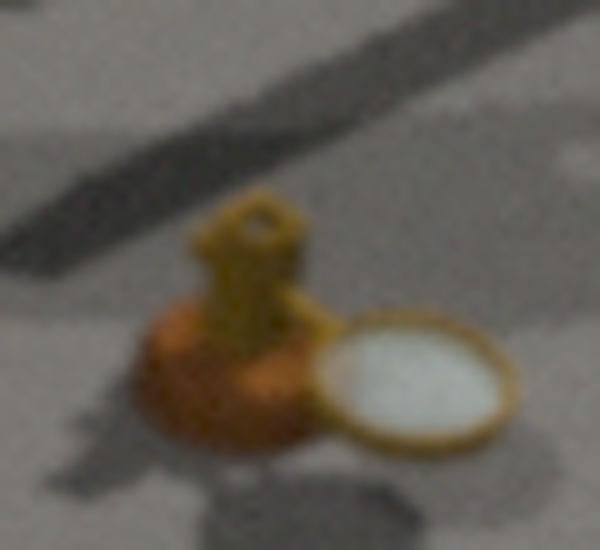

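View pics/w18.png

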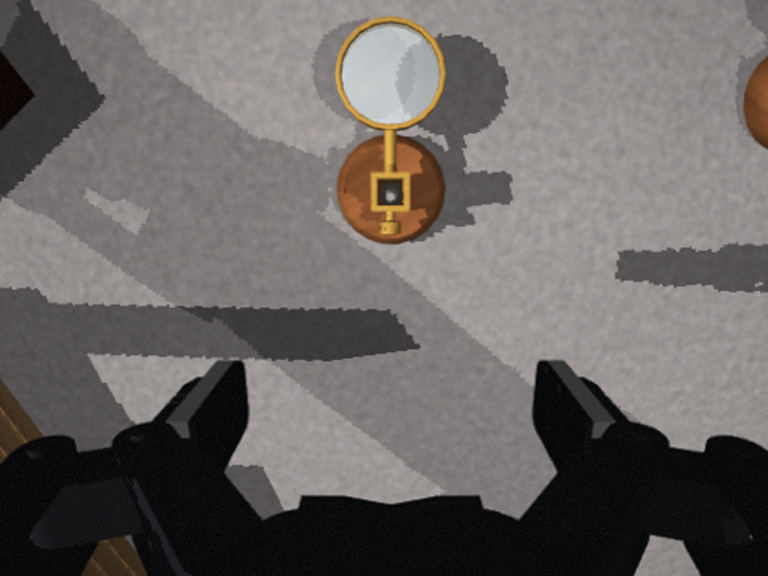

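View pics/cs18.png

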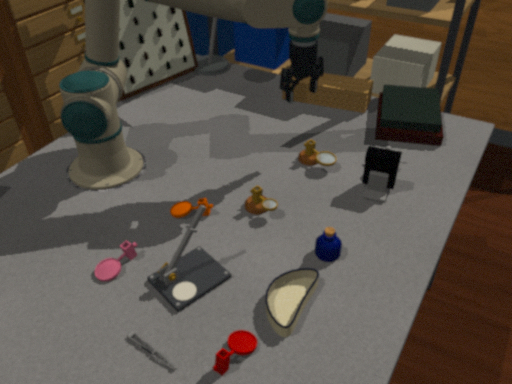

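Run:
```python
from bench import *; from h import *
import pickle
s,im=pickle.load(open("o4.pkl","rb"))
ms=camera_model("scene");md=camera_model("side")
print("sleeve top",tri([ray(ms,(285+26,120+22.3)),ray(md,(185+249/11,140+270/11))]))
print("lens c",tri([ray(ms,(285+41.8,120+38.2)),ray(md,(185+433/11,140+323/11))]))
c=im["side"][190:230,220:262];cv2.imwrite("pics/sp.png",cv2.resize(c,None,fx=14,fy=14,interpolation=cv2.INTER_CUBIC))
```

```text
sleeve top (array([0.51148333, 0.3282467 , 0.06153684]), [np.float64(0.6477519249560206), np.float64(0.6477519249560475)])
lens c (array([0.57118794, 0.31193062, 0.03359892]), [np.float64(1.6328230865535371), np.float64(1.632823086553489)])
```

View pics/sp.png

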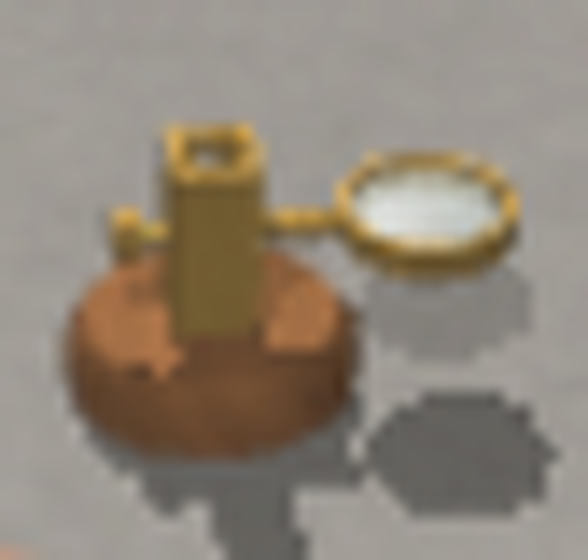

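```bash
python3 -c "
from bench import *
print(sign_off())"
```

```text
the job is handed in; nothing more can be done
None
```

The magnifier lens is put away: its sleeve is off the bar, on the empty peg and resting on the wooden foot. I handed the job in at about 15.5 s of the 43 s allowed.

**What I did:**
- The sleeve had slumped about 22° round the bar, so I gripped it by its plain faces, turned it square to the bar, then slid it up and off.
- The force stayed within a few newtons throughout the slide.
- I stood it upright and lowered it over the peg. Contact came within 1.2 mm of the height I expected. I pressed to about 11 N without it moving further, eased off, opened the jaws and backed straight up.

**Last checks:**
- **Seating:** the sleeve's top measures 61.5 mm above the desk, against 62 mm when fully home. The peg tip shows inside the bore.
- **Other objects:** in the last scene picture, the spare lens, bottle, dish, tweezers and look-alikes appear where they started. I judged this by eye and did not measure it.
- **Robot:** it is clear of everything, about 15 cm up, with the gripper open.

**Small disagreements:**
- The lens centre measured about 34 mm high instead of 40 mm. I take this to be its weight tipping the sleeve by the slack on the peg, plus measuring error (the two views missed each other by 1.6 mm).
- The fixed cameras put the peg 2–4 mm from where the wrist camera put it. I followed the wrist camera, and the sleeve went on without catching.

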